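Cull the faulty block heels at the sorting rack

TASK

Two of the five block heels leaning in the sorting rack are faulty: one is too short and one has a big corner broken off its upper end. Take these two out from under the lamp bar and stand both upright, dark tread down, in the grey reject tray, setting them down gently rather than dropping them. Leave the three sound heels where they are in the rack and do not disturb the tin or the hammer.

Things in the scene. Friction and masses are not known exactly. Their poses are not given: they have to be found in the camera images.
- rack: fixed blue steel rack, 556 mm long (y). Origin on the table below the line where floor and front board meet; +x to the back. Floor top: from x = 0, z = 50 mm, rises backwards at 35 degrees for 58 mm. Front board 45 mm high, square to the floor, leaning 35 degrees to -x. Five heels stand in this corner side by side, 96 mm apart (+-8), so 44 mm or more is free beside each
- rack_lamp (a point): middle of the fixed lamp bar above the row of heels, 246 mm over the table: 30 mm wide (x), 580 mm long (y), 20 mm thick, on thin end posts 274 mm either side. It blocks a gripper coming straight down on a heel; come in leaning along the heel's own axis (35 degrees), from the robot's side, and draw it out along that axis
- heel_short: faulty heel: section, origin, axes and lean as heel_a but only 70 mm tall; 45 to 100 g. At any place in the row. Its neighbours stand 20 mm taller: hold it near its top (about 50 mm up) so that the gripper's body clears them
- heel_chipped: faulty heel: section, height (90 mm), origin, axes and lean as heel_a, but the back corner of its upper end is broken off along a slanting face, from mid-seat down to about 50 mm height at the back. Whole below 50 mm; the front part of its sides (x = -22 to -4 mm) is whole to the top. 60 to 125 g. At any place in the row
- heel_a: sound block heel: beige column 90 mm tall, dark tread below. D section: flat front at x = -22 mm, flat sides at y = +-22 mm from x = -22 to 0, rounded back to x = +16 (tread) or +24 mm (seat). Origin: centre of the tread's underside; z up its axis. It leans 35 degrees in the rack: tread on the sloping floor, front (-x) against the front board, z tipped towards the robot. 60 to 125 g
- heel_b: a sound block heel, the same as heel_a
- heel_c: a sound block heel, the same as heel_a
- reject_tray_in (a point): centre of the inner floor of the fixed grey reject tray, 5 mm above the table: open tray 150 mm (its x) by 220 mm (its y) outside, 28 mm high, walls 5 mm; it stands in front of the rack to the left or the right
- tin: bystander: closed steel tin, 80 mm across, 100 mm tall, origin at the centre of its underside; stands on the side where the tray is not
- hammer: bystander: hammer 200 mm long lying on the table in front of the rack, origin under its middle, handle to -x
Not all that is in view belongs to the job. What is shaped like the heel_chipped but orange or yellow is not meant. Leave any orange look-alike of the heel_c alone.

How it is judged:
By the outcome, as a careful person would: the job done as asked, in the order asked, and still so for the second after the job is handed in, with the robot touching nothing.
It also fails if it takes over 54 s, if anything falls off the work surface, if the arm or the gripper's body presses on something with over 40 N, if the wrist force passes 120 N, or if a joint passes its speed limit or range.

ROBOT

A 6-joint arm with a two-finger parallel gripper is mounted at the origin on the work surface. World frame = base frame: x ahead of the robot, y to its left, z up, the work surface at z = 0. Lengths are in m, angles in degrees, forces in N, time in s.
With the tool pointing down it reaches from about 0.375 to 0.9 m from the base axis. Payload 3.1 kg.
Tool frame: the origin (TCP) lies at the very end of the fingers, on their centre line; the grasp point (between the pads) lies 19 mm behind it; z points along the fingers, y is the line along which they close (so a half turn about z gives the same grasp; the last joint's range is limited). The gripper opens to 87 mm and grips with 3 to 60 N. Pads are 19 mm wide; open, the fingers measure 117 mm over their backs; the gripper's body (75 mm by 190 mm) begins 51 mm behind the grasp point.
Start: joints at [56.58, 30.224, 82.088, -0, 67.689, -10.227], TCP at [0.246, 0.574, 0.223] pointing down, gripper open.
Joint ranges: [-176.69, 176.69], [-43.24, 126.21], [12.49, 139.97], [-82, 262], [0, 151.66], [-163.58, 163.58]. Speed limits (degrees/s): [159.86, 159.86, 180, 180, 180, 180].

INTERFACE

Orientations are given as a 3x3 rotation matrix whose columns are the frame's x, y, z axes.
In Python, from rig import bot, imaging gives the robot as it stands.
- The arm moves only by the tool drive_tool, never from a script. Its argument "deltas" is text: rows parted by semicolons, each of 5 numbers parted by spaces: the finger opening in mm, from 0 to 87, then the shift along the world's x, y, z in mm, then the turn about the world's z in rad. In form: jaw dx dy dz twist; .... A call has 1 to 12 rows; each row is the pose to reach, as a shift and turn from the pose commanded when the call began; what a row does not reach only later rows make up. A row lasts 1/10 s, in which the tool goes at most 50 mm and 8.59 degrees, less where a joint would pass 70% of its speed; a pose out of reach is approached as far as the arm can. A call with a gripper value outside its range is refused whole. The fingers move at their own pace and stop on an object; the grip force is fixed at half the most. Time passes only in rows, so rows that repeat a pose let the fingers close. It gives the time, the measured TCP pose, the force, the opening and the grip force at its end, in the units of the state.
- bot.read_state(): the state, without advancing time (a new reading comes with each control period).
- imaging.capture(name): name is "scene" or "top"; returns the picture (384x512x3 uint8, red, green, blue); there is no depth.
- imaging.camera_model(name): a dict with "fx", "fy", "cx", "cy" (pixels), "T" (4x4, takes a point from camera to world coordinates). Camera axes: x right, y down, z forward; pixel columns grow to the right and rows downward; lengths in m; the calibration is good to about 2 mm. A picture is of the moment at which its call begins. camera_model takes no time and is no camera call.
- bot.hand_in(): hands the job in; it is judged then, once.
The state is a dict: "time_s": time; "joint_positions": joint angles; "qvel": joint speeds; "tau": joint torques, N m; "position": TCP position; "tcp_rot": TCP orientation; "force": force on the tool from outside, world axes, zero at the start; "moment": the same for the moment, N m; "opening": opening from 0.0 (shut) to 1.0 (fully open); "grasp_force": force on a finger pad.
Only numpy, scipy, OpenCV 4.12 (cv2) and the standard library are available. Lean on these libraries where they do the work, as an engineer would, in place of code of your own. Each camera call takes 0.05 s, during which the arm holds its last target. There are 200 camera calls.

## Working session

There is one attempt and no reset: what is moved stays moved. The work goes in short steps, Python scripts to look and compute and a tool call to move; the robot and the scene stay as the last step left them, time stands still between calls to the robot, and variables do not carry over. Pictures are saved under pics/ and viewed, at most 10 in all, crops included, and the job is handed in when it is done.

Besides the shell and the picture viewer there is one more tool, called after ">>>" as name(argument=value, ...) on one line, values as JSON. drive_tool: Moves the arm, as the interface text tells. Its arguments: {"type":"object","properties":{"deltas":{"type":"string"}},"required":["deltas"]}

```bash
ls -R . | head -30; mkdir -p pics; python3 - <<'E'
from rig import bot, imaging
import cv2,numpy as np
s=bot.read_state(); print(s)
for n in("scene","top"):
    im=imaging.capture(n); cv2.imwrite(f"pics/{n}0.png",im[:,:,::-1]); np.save(f"pics/{n}0.npy",im)
    m=imaging.camera_model(n); print(n,m)
E
```

```text
.:
pics

./pics:
{'time_s': 0.0, 'joint_positions': array([ 5.65798188e+01,  3.02770508e+01,  8.21571847e+01, -2.69703850e-03,
        6.76866706e+01, -1.02245602e+01]), 'qvel': array([-0.01125409,  0.09661459, -0.06464494,  0.03683638,  0.04393083,
        0.03199108]), 'tau': array([-3.34732749e-04, -4.40049183e+01, -1.76591474e+01,  6.32009888e-02,
        5.82122442e-02, -1.80847105e-04]), 'position': array([0.24572008, 0.57387874, 0.22158772]), 'tcp_rot': array([[-9.19172315e-01,  3.93854017e-01, -1.12590196e-03],
       [ 3.93855487e-01,  9.19170642e-01, -1.78527784e-03],
       [ 3.31757174e-04, -2.08442063e-03, -9.99997773e-01]]), 'force': array([-0.62653835,  0.01621688,  0.0172971 ]), 'moment': array([-0.01706303, -0.00406297, -0.01157343]), 'grasp_force': 0.0, 'opening': 1.0016145060310788}
scene {'fx': 480.1103598204841, 'fy': 480.1103598204841, 'cx': 262.3800771001551, 'cy': 194.10172224238784, 'T': array([[ 0.7318463 ,  0.58507295, -0.3494147 ,  1.11684161],
       [ 0.6814571 , -0.62519077,  0.38046382, -0.51494133],
       [ 0.00414824, -0.51655216, -0.85624567,  1.42052212],
       [ 0.        ,  0.        ,  0.        ,  1.        ]])}
top {'fx': 401.0404690505085, 'fy': 401.0404690505085, 'cx': 245.26363143874087, 'cy': 190.9679592379917, 'T': array([[ 0.01999876, -0.99537931,  0.09391532,  0.48046646],
       [-0.9996446 , -0.01825108,  0.01943141,  0.02413742],
       [-0.01762757, -0.09427054, -0.99539054,  1.34776255],
       [ 0.        ,  0.        ,  0.        ,  1.        ]])}
```

View pics/scene0.png

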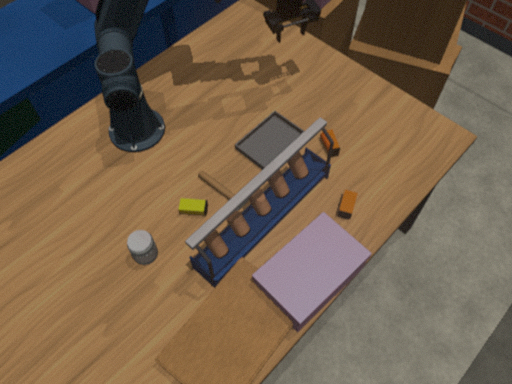

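View pics/top0.png

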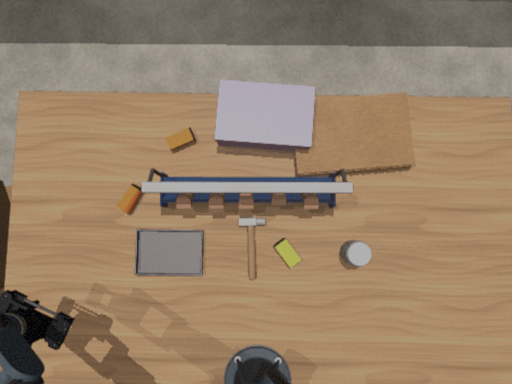

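The scene view shows the rack with five heels (215,243) to (298,167), the tray (275,140), the tin (142,246) and the hammer (215,185). The top view shows the heels at columns 184, 216, 247, 279 and 311 at row ~200, the tray at (170,252), the tin at (356,254) and the orange/yellow look-alikes lying outside the rack. Next I enlarge the row.

```bash
python3 - <<'E'
import cv2,numpy as np
a=cv2.imread("pics/scene0.png")[115:285,180:345]; a=cv2.resize(a,None,fx=3.5,fy=3.5,interpolation=cv2.INTER_CUBIC)
b=cv2.imread("pics/top0.png")[165:220,135:360]; b=cv2.resize(b,None,fx=3.5,fy=3.5,interpolation=cv2.INTER_CUBIC)
g=lambda i:np.clip(255*(i/255.)**.6,0,255).astype('u1')
cv2.imwrite("pics/s1.png",g(a));cv2.imwrite("pics/t1.png",g(b)); print(a.shape,b.shape)
E
```

```text
(595, 578, 3) (192, 788, 3)
```

View pics/s1.png

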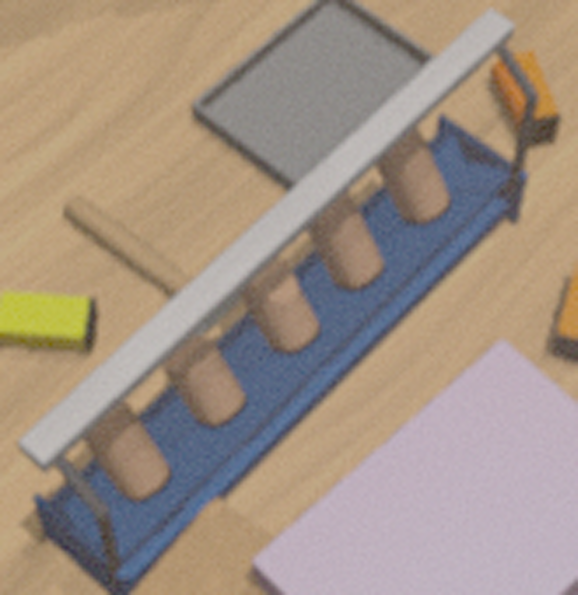

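View pics/t1.png

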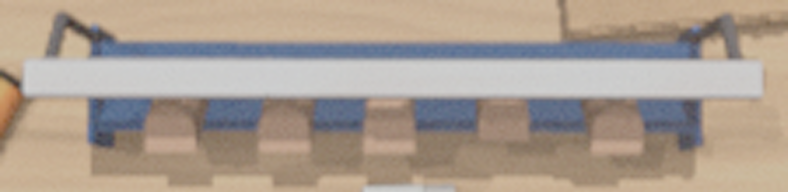

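Top crop: the heels' upper front edges are at (170,153), (285,152), (390,152), (503,138) and (617,153). The fourth ends about 15 px short, so it is the short one. The third shows a light slanted break face at its back (390,105), also seen in the scene crop at (283,288), so it is the chipped one. The orange and yellow pieces lie outside the rack and are not meant. Now I measure.

```bash
cat > h.py <<'E'
import numpy as np
from rig import bot, imaging
def onz(n,uv,z):
    m=imaging.camera_model(n);T=np.array(m["T"]);uv=np.atleast_2d(uv).astype(float)
    d=np.c_[(uv[:,0]-m["cx"])/m["fx"],(uv[:,1]-m["cy"])/m["fy"],np.ones(len(uv))]@T[:3,:3].T
    o=T[:3,3];return o+d*((z-o[2])/d[:,2])[:,None]
def proj(n,P):
    m=imaging.camera_model(n);T=np.array(m["T"]);c=(np.atleast_2d(P)-T[:3,3])@T[:3,:3]
    return np.c_[m["fx"]*c[:,0]/c[:,2]+m["cx"],m["fy"]*c[:,1]/c[:,2]+m["cy"]]
E
python3 - <<'E'
import cv2,numpy as np
from h import *
np.set_printoptions(precision=4,suppress=True)
t=np.load("pics/top0.npy"); hsv=cv2.cvtColor(t,cv2.COLOR_RGB2HSV)
def big(m):
    c=max(cv2.findContours(m,cv2.RETR_EXTERNAL,cv2.CHAIN_APPROX_NONE)[0],key=cv2.contourArea);return c
m=((hsv[...,1]<40)&(hsv[...,2]>130)).astype('u1'); m[:178]=0;m[196:]=0;m[:,:138]=0;m[:,356:]=0
r=cv2.minAreaRect(big(m));print("bar",r); print(onz("top",cv2.boxPoints(r),.256)); print("c",onz("top",r[0],.256))
s=np.load("pics/scene0.npy")
e=np.array([[20,441],[47,467],[490,10],[516,33]])/3.5+[180,115]
print("bar ends scene",onz("scene",e,.256))
# tray outer via corners
g=((hsv[...,1]<60)&(hsv[...,2]<130)).astype('u1'); g[:225]=0;g[280:]=0;g[:,:130]=0;g[:,210:]=0
g=cv2.morphologyEx(g,cv2.MORPH_CLOSE,np.ones((5,5)));r=cv2.minAreaRect(big(g));print("tray",r);print(onz("top",cv2.boxPoints(r),.028),onz("top",r[0],.028))
# front top edges of heels
f=lambda p:np.array(p)/3.5+[135,165]
print("tall front low corners",onz("top",f([[147,152],[196,152],[259,152],[308,152],[365,152],[413,152],[592,153],[643,153]]),.124))
print("short",onz("top",f([[479,138],[527,138]]),.107))
b=cv2.inRange(hsv,(100,90,30),(130,255,255));b[:170]=0;b[215:]=0
r=cv2.minAreaRect(big(cv2.morphologyEx(b,cv2.MORPH_CLOSE,np.ones((25,5)))));print("blue",r);
print("frontboard edge z.087",onz("top",f([[90,133],[700,133]]),.087),"rack back z.083", onz("top",f([[90,42],[700,42]]),.083))
print("tin",onz("top",[358,254],.1),"ham",onz("top",[[251,278],[240,222],[264,222]],.015))
E
```

```text
bar ((246.5, 187.0), (10.0, 211.0), 90.0)
[[ 0.603   0.333   0.256 ]
 [ 0.6134 -0.2452  0.256 ]
 [ 0.586  -0.2451  0.256 ]
 [ 0.5754  0.3318  0.256 ]]
c [[0.5944 0.0423 0.256 ]]
bar ends scene [[ 0.5918 -0.2447  0.256 ]
 [ 0.6228 -0.2454  0.256 ]
 [ 0.5833  0.3302  0.256 ]
 [ 0.6169  0.3256  0.256 ]]
tray ((168.54962158203125, 252.36883544921875), (66.95034790039062, 45.99180603027344), 1.080924153327942)
[[0.3244 0.4048 0.028 ]
 [0.4734 0.4088 0.028 ]
 [0.4737 0.1878 0.028 ]
 [0.3251 0.1862 0.028 ]] [[0.3988 0.2967 0.028 ]]
tall front low corners [[ 0.5384  0.256   0.124 ]
 [ 0.5392  0.213   0.124 ]
 [ 0.5403  0.1578  0.124 ]
 [ 0.5411  0.115   0.124 ]
 [ 0.542   0.0652  0.124 ]
 [ 0.5428  0.0233  0.124 ]
 [ 0.5449 -0.1323  0.124 ]
 [ 0.5458 -0.1766  0.124 ]]
short [[ 0.5572 -0.0348  0.107 ]
 [ 0.558  -0.0771  0.107 ]]
blue ((247.0, 189.0), (32.0, 174.0), 90.0)
frontboard edge z.087 [[ 0.5563  0.3153  0.087 ]
 [ 0.5667 -0.2335  0.087 ]] rack back z.083 [[ 0.6396  0.3195  0.083 ]
 [ 0.6494 -0.2344  0.083 ]]
tin [[ 0.4105 -0.3009  0.1   ]] ham [[ 0.3207  0.0257  0.015 ]
 [ 0.5026  0.0655  0.015 ]
 [ 0.5041 -0.014   0.015 ]]
```

>>> drive_tool(deltas="87 0 0 150 0; 87 0 0 200 0; 87 200 -570 280 0.424; 87 200 -570 280 0.424; 87 200 -570 280 0.424; 87 200 -570 280 0.424; 87 200 -570 280 0.424; 87 200 -570 280 0.424; 87 200 -570 280 0.424; 87 200 -570 280 0.424; 87 200 -570 280 0.424; 87 200 -570 280 0.424")

```text
time_s: 1.3
position: [0.4044, 0.1211, 0.4656]
tcp_rot: [[-1.0, -0.019, -0.0], [-0.019, 1.0, 0.0], [0.0, 0.0, -1.0]]
force: [2.0, 0.7, -0.1]
opening: 0.999
grasp_force: 0.0
```

>>> drive_tool(deltas="87 0 -100 300 0; 87 0 -100 700 0; 87 0 -100 700 0; 87 0 -100 700 0; 87 0 -100 700 0; 87 0 -100 700 0; 87 0 -100 700 0; 87 0 -100 700 0; 87 0 -100 700 0; 87 0 -100 700 0; 87 0 -100 700 0; 87 0 -100 700 0")

```text
time_s: 2.5
position: [0.4244, 0.0447, 0.8511]
tcp_rot: [[-0.998, -0.019, 0.06], [-0.019, 1.0, -0.01], [-0.06, -0.011, -0.998]]
force: [-0.2, 0.7, -0.0]
opening: 0.998
grasp_force: 0.0
```

```bash
python3 -c "
from rig import bot
s=bot.read_state();print(s['joint_positions'],s['position'],s['tcp_rot'])"
```

```text
[-9.04353857e+00  1.22683131e+01  1.26390107e+01 -6.69692319e-02
  1.51588130e+02 -1.00195011e+02] [0.42436743 0.04468137 0.8510959 ] [[-0.99800614 -0.01870974  0.06028016]
 [-0.01935616  0.99976105 -0.01015754]
 [-0.06007571 -0.01130408 -0.99812981]]
```

>>> drive_tool(deltas="87 0 0 300 0; 87 0 0 300 0; 87 0 0 300 0; 87 0 0 300 0")

```text
time_s: 2.9
position: [0.4002, 0.042, 0.869]
tcp_rot: [[-0.994, -0.018, 0.105], [-0.02, 1.0, -0.016], [-0.105, -0.018, -0.994]]
force: [0.2, 0.4, -0.2]
opening: 1.004
grasp_force: 0.0
```

```bash
python3 -c "
from rig import bot
s=bot.read_state();print(s['joint_positions'],s['position'],s['tcp_rot'])"
```

```text
[ -10.12393542    9.79325585   12.50620598    0.27325375  151.60795126
 -100.98930296] [0.40024342 0.04199256 0.86900668] [[-0.99431413 -0.01844793  0.10487657]
 [-0.02027934  0.99965946 -0.01642295]
 [-0.10453788 -0.0184564  -0.99434963]]
```

>>> drive_tool(deltas="87 50 0 -100 0; 87 50 0 -100 0; 87 50 0 -100 0; 87 50 0 -100 0; 87 50 0 -100 0")

```text
time_s: 3.4
position: [0.4517, 0.0418, 0.7689]
tcp_rot: [[-0.994, -0.019, 0.103], [-0.02, 1.0, -0.016], [-0.103, -0.018, -0.995]]
force: [-1.2, 0.6, 0.9]
opening: 0.997
grasp_force: 0.0
```

```bash
python3 -c "
from rig import bot
s=bot.read_state();print(s['joint_positions'],s['position'],s['tcp_rot'])"
```

```text
[-8.87741132e+00  5.88926638e+00  3.62945449e+01  2.38421725e-03
  1.31808297e+02 -9.99948038e+01] [0.4517438  0.04179667 0.76894038] [[-0.99446441 -0.01858983  0.10341642]
 [-0.02036351  0.99966266 -0.01612142]
 [-0.10308184 -0.0181381  -0.99450749]]
```

>>> drive_tool(deltas="87 800 0 -100 0; 87 800 0 -100 0; 87 800 0 -100 0; 87 800 0 -100 0; 87 800 0 -100 0; 87 800 0 -100 0; 87 800 0 -100 0; 87 800 0 -100 0; 87 800 0 -100 0; 87 800 0 -100 0; 87 800 0 -100 0; 87 800 0 -100 0")

```text
time_s: 4.6
position: [0.8194, 0.0325, 0.5526]
tcp_rot: [[-0.991, -0.018, 0.134], [-0.021, 1.0, -0.015], [-0.133, -0.017, -0.991]]
force: [0.5, -0.1, 0.6]
opening: 0.998
grasp_force: 0.0
```

```bash
python3 -c "
from rig import bot
s=bot.read_state();print(s['joint_positions'],s['position'],s['tcp_rot'])"
```

```text
[ -5.46808089  41.30048033  12.48754189  -0.12754262 118.49273917
 -96.6558785 ] [0.81938174 0.03247027 0.55259287] [[-0.99087581 -0.0183721   0.13351999]
 [-0.02052248  0.99968063 -0.0147468 ]
 [-0.13320642 -0.01735241 -0.9909364 ]]
```

>>> drive_tool(deltas="87 4000 0 1500 0; 87 4000 0 1500 0; 87 4000 0 1500 0; 87 4000 0 1500 0; 87 4000 0 1500 0; 87 4000 0 1500 0")

```text
time_s: 5.2
position: [0.8683, 0.0236, 0.5002]
tcp_rot: [[-0.985, -0.018, 0.17], [-0.021, 1.0, -0.014], [-0.169, -0.017, -0.985]]
force: [-0.4, 0.1, -0.2]
opening: 1.002
grasp_force: 0.0
```

```bash
python3 -c "
from rig import bot
s=bot.read_state();print(s['joint_positions'],s['position'],s['tcp_rot'])"
```

```text
[ -5.85573974  45.21789419  12.49089785   0.21241051 112.49998149
 -96.89412774] [0.86831503 0.0235802  0.50018488] [[-0.98535624 -0.01835681  0.16951729]
 [-0.02102231  0.99968178 -0.01394255]
 [-0.16920741 -0.01730202 -0.98542858]]
```

>>> drive_tool(deltas="87 3000 0 3000 0; 87 3000 0 3000 0; 87 3000 0 3000 0")

```text
time_s: 5.5
position: [0.8604, 0.0202, 0.5314]
tcp_rot: [[-0.978, -0.018, 0.207], [-0.022, 1.0, -0.013], [-0.207, -0.017, -0.978]]
force: [-0.1, -0.1, 0.3]
opening: 1.001
grasp_force: 0.0
```

>>> drive_tool(deltas="87 3000 0 3000 0; 87 3000 0 3000 0; 87 3000 0 3000 0")

```text
time_s: 5.8
position: [0.8559, 0.0171, 0.5555]
tcp_rot: [[-0.97, -0.018, 0.243], [-0.022, 1.0, -0.013], [-0.242, -0.018, -0.97]]
force: [-0.3, -0.9, -1.2]
opening: 0.998
grasp_force: 0.0
```

>>> drive_tool(deltas="87 3000 0 3000 0")

```text
time_s: 5.9
position: [0.8595, 0.0162, 0.565]
tcp_rot: [[-0.962, -0.018, 0.272], [-0.022, 1.0, -0.012], [-0.271, -0.018, -0.962]]
force: [-0.2, -0.1, -0.3]
opening: 1.005
grasp_force: 0.0
```

>>> drive_tool(deltas="87 3000 0 3000 0")

```text
time_s: 6.0
position: [0.863, 0.0154, 0.5756]
tcp_rot: [[-0.953, -0.018, 0.303], [-0.023, 1.0, -0.011], [-0.302, -0.018, -0.953]]
force: [0.3, -0.6, 0.1]
opening: 1.003
grasp_force: 0.0
```

```bash
python3 -c "
from rig import bot
s=bot.read_state();print(s['joint_positions'],s['position'],s['tcp_rot'])"
```

```text
[ -6.87579614  40.44157461  12.4895169    1.51568564 109.49387292
 -97.35263938] [0.8629646  0.01541546 0.57564987] [[-0.95295208 -0.01825852  0.30257059]
 [-0.02276394  0.99967621 -0.01137036]
 [-0.30226502 -0.01772311 -0.95305915]]
```

>>> drive_tool(deltas="87 3000 0 3000 0")

```text
time_s: 6.1
position: [0.8664, 0.0147, 0.5859]
tcp_rot: [[-0.943, -0.018, 0.332], [-0.023, 1.0, -0.011], [-0.332, -0.018, -0.943]]
force: [0.3, 0.1, -0.1]
opening: 1.0
grasp_force: 0.0
```

>>> drive_tool(deltas="87 3000 0 3000 0")

```text
time_s: 6.2
position: [0.8701, 0.014, 0.5958]
tcp_rot: [[-0.932, -0.018, 0.361], [-0.023, 1.0, -0.01], [-0.361, -0.018, -0.932]]
force: [-0.4, -0.2, -0.6]
opening: 1.0
grasp_force: 0.0
```

>>> drive_tool(deltas="87 3000 0 3000 0")

```text
time_s: 6.3
position: [0.8741, 0.0133, 0.6054]
tcp_rot: [[-0.92, -0.018, 0.39], [-0.024, 1.0, -0.01], [-0.39, -0.018, -0.921]]
force: [-0.7, -1.0, -0.6]
opening: 1.0
grasp_force: 0.0
```

>>> drive_tool(deltas="87 3000 0 3000 0")

```text
time_s: 6.4
position: [0.8783, 0.0126, 0.6149]
tcp_rot: [[-0.908, -0.018, 0.419], [-0.024, 1.0, -0.009], [-0.419, -0.019, -0.908]]
force: [0.3, -0.1, 0.4]
opening: 0.994
grasp_force: 0.0
```

>>> drive_tool(deltas="87 3000 0 3000 0")

```text
time_s: 6.5
position: [0.8827, 0.012, 0.624]
tcp_rot: [[-0.894, -0.018, 0.447], [-0.024, 1.0, -0.009], [-0.447, -0.019, -0.894]]
force: [-0.9, -0.7, -0.7]
opening: 1.003
grasp_force: 0.0
```

>>> drive_tool(deltas="87 3000 0 3000 0")

```text
time_s: 6.6
position: [0.8874, 0.0115, 0.6331]
tcp_rot: [[-0.88, -0.018, 0.475], [-0.025, 1.0, -0.009], [-0.475, -0.019, -0.88]]
force: [-1.4, -0.1, 0.0]
opening: 0.998
grasp_force: 0.0
```

>>> drive_tool(deltas="87 3000 0 3000 0")

```text
time_s: 6.7
position: [0.8923, 0.0109, 0.6422]
tcp_rot: [[-0.864, -0.017, 0.503], [-0.025, 1.0, -0.008], [-0.503, -0.02, -0.864]]
force: [-0.4, -0.3, 0.4]
opening: 1.003
grasp_force: 0.0
```

```bash
python3 -c "
from rig import bot
s=bot.read_state();print(s['joint_positions'],s['position'],s['tcp_rot'])"
```

```text
[ -7.60413137  37.39173614  12.5477877    3.40473283  99.99806723
 -97.41207492] [0.89226253 0.01089011 0.64217063] [[-0.86401329 -0.01739904  0.50316827]
 [-0.02488734  0.99965689 -0.00816808]
 [-0.50285351 -0.01957985 -0.86414986]]
```

>>> drive_tool(deltas="87 3000 0 3000 0")

```text
time_s: 6.8
position: [0.8973, 0.0104, 0.6512]
tcp_rot: [[-0.847, -0.017, 0.531], [-0.025, 1.0, -0.008], [-0.53, -0.02, -0.848]]
force: [0.6, 0.5, -0.4]
opening: 1.001
grasp_force: 0.0
```

>>> drive_tool(deltas="87 3000 0 3000 0")

```text
time_s: 6.9
position: [0.9025, 0.0099, 0.66]
tcp_rot: [[-0.83, -0.017, 0.558], [-0.025, 1.0, -0.007], [-0.557, -0.02, -0.83]]
force: [-0.2, -0.0, -0.3]
opening: 0.998
grasp_force: 0.0
```

>>> drive_tool(deltas="64 3000 0 3000 0")

```text
time_s: 7.0
position: [0.9078, 0.0094, 0.6688]
tcp_rot: [[-0.812, -0.017, 0.584], [-0.026, 1.0, -0.007], [-0.584, -0.021, -0.812]]
force: [0.6, -0.8, 0.1]
opening: 0.962
grasp_force: 0.0
```

```bash
python3 - <<'E'
from rig import bot
import numpy as np
from scipy.optimize import least_squares
s=bot.read_state();print(s['joint_positions'],s['position'],s['tcp_rot'])
D=[([56.58,30.277,82.157,67.687],[.24572,.57388,.22159]),([-9.04,12.268,12.639,151.588],[.42437,.04468,.8511]),([-10.12,9.793,12.506,151.608],[.40024,.04199,.86901]),([-8.88,5.889,36.295,131.808],[.45174,.0418,.76894]),([-5.47,41.3,12.488,118.493],[.81938,.03247,.55259]),([-7.6,37.39,12.548,99.998],[.89226,.01089,.64217])]
j=s['joint_positions'];D.append(([j[0],j[1],j[2],j[4]],s['position']))
def fk(p,q):
    a,h,L2,L3,d,e=p;q=np.radians(q);b=q[1]+q[2];c=b+q[3]
    return np.array([a+L2*np.sin(q[1])+L3*np.sin(b)+e*np.cos(b)+d*np.sin(c),h+L2*np.cos(q[1])+L3*np.cos(b)-e*np.sin(b)+d*np.cos(c)])
def f(p):return np.concatenate([fk(p,q)-[np.sqrt(x[0]**2+x[1]**2-.111**2),x[2]] for q,x in D])
r=least_squares(f,[0,.35,.42,.4,.3,0],ftol=1e-12);print(r.x,np.abs(r.fun).max())
E
```

```text
[ -7.84360697  36.55196185  12.55125799   4.18952626  95.3511894
 -97.45447016] [0.90779474 0.00942031 0.66882287] [[-0.81150085 -0.01670107  0.58411253]
 [-0.02564197  0.99964639 -0.00704198]
 [-0.58378837 -0.02069237 -0.81164214]]
[-2.29166990e-04  2.78569723e-01  5.88082269e-01  3.91678172e-01
  3.10106060e-01  1.13908917e-01] 0.0003969560015851803
```

>>> drive_tool(deltas="70 -200 -30 0 0; 70 -200 -30 0 0; 70 -200 -30 0 0; 70 -200 -30 0 0; 70 -430 -65 -100 0; 70 -430 -65 -100 0; 70 -430 -65 -100 0; 70 -430 -65 -100 0; 70 -430 -65 -100 0; 70 -430 -65 -100 0; 70 -430 -65 -200 0; 70 -430 -65 -200 0")

```text
time_s: 8.2
position: [0.4782, -0.0567, 0.4701]
tcp_rot: [[-0.809, -0.015, 0.588], [-0.027, 1.0, -0.012], [-0.588, -0.025, -0.809]]
force: [0.9, 0.3, -0.5]
opening: 0.808
grasp_force: 0.0
```

>>> drive_tool(deltas="70 0 0 -200 0; 70 0 0 -200 0; 70 0 0 -200 0; 70 0 0 -200 0; 70 0 0 -200 0; 70 0 0 -200 0")

```text
time_s: 8.8
position: [0.478, -0.0559, 0.2679]
tcp_rot: [[-0.814, -0.016, 0.581], [-0.024, 1.0, -0.007], [-0.581, -0.019, -0.814]]
force: [0.3, -0.4, 0.2]
opening: 0.804
grasp_force: 0.0
```

```bash
python3 - <<'E'
from rig import bot,imaging
import cv2
s=bot.read_state();print(s['joint_positions'],s['position'],s['tcp_rot'])
cv2.imwrite("pics/scene2.png",imaging.capture("scene")[:,:,::-1])
cv2.imwrite("pics/top2.png",imaging.capture("top")[:,:,::-1])
E
```

```text
[ -31.48815567    6.10428778  124.70945417   45.80099848   24.55637111
 -160.91484994] [ 0.47802533 -0.05590454  0.26792106] [[-0.81363496 -0.01587731  0.58115923]
 [-0.024205    0.99968539 -0.00657603]
 [-0.58087198 -0.01941745 -0.8137633 ]]
```

>>> drive_tool(deltas="70 50 0 -95 0; 70 50 0 -95 0; 70 50 0 -95 0; 70 50 0 -95 0; 70 50 0 -95 0")

```text
time_s: 9.4
position: [0.5415, -0.0478, 0.2008]
tcp_rot: [[-0.836, -0.004, 0.549], [-0.02, 1.0, -0.022], [-0.548, -0.029, -0.836]]
force: [0.1, -0.7, 0.2]
opening: 0.805
grasp_force: 0.0
```

```bash
python3 - <<'E'
from h import *
import cv2
s=bot.read_state();print(s['joint_positions'],s['position'],s['tcp_rot'])
a=imaging.capture("scene")[100:300,150:350,::-1];b=imaging.capture("top")[130:330,150:350,::-1]
o=np.hstack([a,b]);o=cv2.resize(o,None,fx=2,fy=2,interpolation=cv2.INTER_CUBIC)
cv2.imwrite("pics/a2.png",np.clip(255*(o/255.)**.6,0,255).astype('u1'))
E
```

```text
[ -23.42762957   19.29296171  120.5792359    53.35643226   14.27317976
 -163.45095451] [ 0.54153285 -0.04782456  0.20082686] [[-0.83612164 -0.00446088  0.54852594]
 [-0.0198251   0.99955939 -0.02209062]
 [-0.54818571 -0.02934503 -0.83584167]]
```

View pics/a2.png

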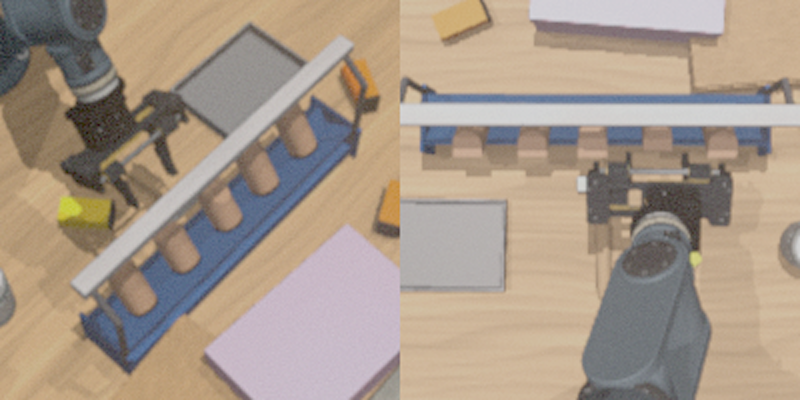

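The view shows the gripper leaning short of the row, with all heels still in place. Joint 6 has run into its limit, so I need a kinematic model to choose the lean and the half turn.

```bash
cat > kin.py <<'E'
import numpy as np
from scipy.spatial.transform import Rotation as Ro
from scipy.optimize import least_squares
h,L2,L3,d,e=.27857,.58808,.39168,.31011,.11391
LO=np.array([-176.69,-43.24,12.49,-82,0,-163.58]);HI=np.array([176.69,126.21,139.97,262,151.66,163.58])
def fk(q,s=-1,c=0,lat=.111):
    A=Ro.from_euler('z',q[0],degrees=True);B=A*Ro.from_euler('y',q[1],degrees=True)
    C=A*Ro.from_euler('y',q[1]+q[2],degrees=True);E=C*Ro.from_euler('zyz',[0,0,0],degrees=True)
    T=C*Ro.from_euler('z',q[3],degrees=True)*Ro.from_euler('y',q[4],degrees=True)*Ro.from_euler('z',q[5]+c,degrees=True)
    p=A.apply([0,lat,h])+B.apply([0,0,L2])+C.apply([e,0,L3])+T.apply([0,0,d])
    return p,T.as_matrix()
def ik(p,R,q0,**k):
    def f(q):
        P,M=fk(q,**k);return np.r_[(P-p)*10,Ro.from_matrix(M@R.T).as_rotvec()]
    r=least_squares(f,np.clip(q0,LO+1e-3,HI-1e-3),bounds=(LO,HI),x_scale=30.);return r.x,np.abs(r.fun).max()
def lean(th,az,flip=0):
    t=np.radians(th);R=np.array([[-np.cos(t),0,np.sin(t)],[0,1,0],[-np.sin(t),0,-np.cos(t)]])
    if flip:R=R@np.diag([-1,-1,1])
    return Ro.from_euler('z',az,degrees=True).as_matrix()@R
E
python3 - <<'E'
from kin import *
np.set_printoptions(precision=3,suppress=True)
q=np.array([-23.42762957,19.29296171,120.5792359,53.35643226,14.27317976,-163.45095451])
for c in(0,90,180,-90):
    p,R=fk(q,c=c); 
    if abs(R[1,1]-.9996)<.02: print(c,p,R)
q1=[56.58,30.277,82.157,0,67.687,-10.2246]
for c in(0,90,180,-90): print(c,*fk(q1,c=c))
E
```

```text
90 [ 0.544 -0.048  0.202] [[-0.836 -0.004  0.549]
 [-0.02   1.    -0.022]
 [-0.548 -0.029 -0.836]]
0 [0.246 0.574 0.222] [[-0.394 -0.919 -0.001]
 [-0.919  0.394 -0.002]
 [ 0.002  0.    -1.   ]]
90 [0.246 0.574 0.222] [[-0.919  0.394 -0.001]
 [ 0.394  0.919 -0.002]
 [ 0.    -0.002 -1.   ]]
180 [0.246 0.574 0.222] [[ 0.394  0.919 -0.001]
 [ 0.919 -0.394 -0.002]
 [-0.002 -0.    -1.   ]]
-90 [0.246 0.574 0.222] [[ 0.919 -0.394 -0.001]
 [-0.394 -0.919 -0.002]
 [-0.     0.002 -1.   ]]
```

```bash
python3 - <<'E'
from kin import *
np.set_printoptions(precision=0,suppress=True,linewidth=150)
u=np.array([.819,.574]);a=np.array([-.574,.819])
for name,y,hg in(("short",-.056,53),("chip",.044,57)):
  x0=.5945-.019*(y-.043)
  G=np.array([x0,.05])+(15*u+hg*a)/1000
  for th in(22,26,30,35):
    dr=np.array([np.sin(np.radians(th)),-np.cos(np.radians(th))])
    for fl in(0,1):
      q=np.array([-10,20,110,10,40,-110 if not fl else 70.]);o=[]
      for k in(.25,.2,.15,.1,.05,0):   # along heel axis
        T=G+.019*dr+a*k; q,er=ik(np.array([T[0],y,T[1]]),lean(th,1.1,fl),q,c=90); o.append(f"{q.round(0)} {er:.2f}")
      print(name,th,fl,np.round(T,3),*[o[i] for i in(0,2,5)],sep=" | ")
E
```

```text
short | 22 | 0 | [1. 0.] | [ -30.    2.  117.   16.   43. -131.] 0.00 | [ -25.   16.  117.   20.   29. -133.] 0.00 | [ -21.   35.  111.   32.   15. -141.] 0.00
short | 22 | 1 | [1. 0.] | [-30.   2. 117.  16.  43.  49.] 0.00 | [-25.  16. 117.  20.  29.  47.] 0.00 | [-21.  35. 111.  32.  15.  39.] 0.00
short | 26 | 0 | [1. 0.] | [ -32.    1.  119.   22.   39. -137.] 0.00 | [ -27.   16.  120.   30.   24. -143.] 0.00 | [ -21.   35.  114.   54.   12. -164.] 0.01
short | 26 | 1 | [1. 0.] | [-32.   1. 119.  22.  39.  43.] 0.00 | [-27.  16. 120.  30.  24.  37.] 0.00 | [-22.  35. 114.  57.  12.  13.] 0.00
short | 30 | 0 | [1. 0.] | [ -34.    1.  122.   29.   35. -146.] 0.00 | [ -28.   16.  123.   44.   20. -158.] 0.00 | [ -21.   35.  114.   55.   11. -164.] 0.07
short | 30 | 1 | [1. 0.] | [-34.   1. 122.  29.  35.  34.] 0.00 | [-28.  16. 123.  44.  20.  22.] 0.00 | [-22.  36. 117.  94.  12. -25.] 0.00
short | 35 | 0 | [1. 0.] | [ -36.   -0.  126.   41.   32. -159.] 0.00 | [ -28.   16.  124.   51.   18. -164.] 0.06 | [ -20.   35.  114.   56.    9. -164.] 0.15
short | 35 | 1 | [1. 0.] | [-36.  
[... 607 characters left out ...]
.  11.  35.  68.] 0.00 | [-11.  15. 120.  16.  20.  64.] 0.00 | [ -9.  35. 115.  43.   7.  38.] 0.00
chip | 30 | 0 | [1. 0.] | [ -14.   -1.  123.   16.   30. -117.] 0.00 | [ -12.   15.  123.   27.   14. -128.] 0.00 | [  -9.   35.  116.   65.    4. -164.] 0.04
chip | 30 | 1 | [1. 0.] | [-14.  -1. 123.  16.  30.  63.] 0.00 | [-12.  15. 123.  27.  14.  52.] 0.00 | [ -9.  35. 118. 117.   6. -36.] 0.00
chip | 35 | 0 | [1. 0.] | [ -16.   -1.  126.   25.   23. -127.] 0.00 | [ -13.   15.  127.   62.    9. -164.] 0.00 | [  -8.   35.  116.   66.    3. -164.] 0.12
chip | 35 | 1 | [1. 0.] | [-16.  -1. 126.  25.  23.  53.] 0.00 | [-13.  15. 127.  66.   9.  13.] 0.00 | [-10.  37. 121. 153.  14. -72.] 0.00
```

```bash
python3 - <<'E'
from kin import *
np.set_printoptions(precision=3,suppress=True,linewidth=150)
q0=np.array([-23.42762957,19.29296171,120.5792359,53.35643226,14.27317976,-163.45095451])
p0,R0=fk(q0,c=90)
for t in([.47,-.20,.25],[.47,-.25,.25],[.47,-.3,.25],[.55,-.25,.25],[.55,-.30,.2]):
    q,R=q0.copy(),R0
    for s in np.linspace(.1,1,10): q,er=ik(p0+(np.array(t)-p0)*s,R,q,c=90);p,R=fk(q,c=90)
    print(t,p,q.round(0),"lean",np.degrees(np.arccos(-R[2,2])).round(1),"az",np.degrees(np.arctan2(R[1,2],R[0,2])).round(1),"y",R[:,1])
E
```

```text
[0.47, -0.2, 0.25] [ 0.47 -0.2   0.25] [ -48.   12.  117.   36.   34. -164.] lean 29.2 az -5.6 y [ 0.025  0.999 -0.04 ]
[0.47, -0.25, 0.25] [ 0.47 -0.25  0.25] [ -52.   14.  113.   33.   37. -164.] lean 27.8 az -6.7 y [ 0.037  0.998 -0.042]
[0.47, -0.3, 0.25] [ 0.47 -0.3   0.25] [ -55.   16.  108.   30.   41. -164.] lean 26.6 az -7.7 y [ 0.048  0.998 -0.043]
[0.55, -0.25, 0.25] [ 0.55 -0.25  0.25] [ -46.   19.  107.   38.   36. -164.] lean 31.8 az -3.3 y [ 0.006  0.999 -0.032]
[0.55, -0.3, 0.2] [ 0.55 -0.3   0.2 ] [ -48.   25.  104.   35.   34. -164.] lean 28.3 az -5.8 y [ 0.029  0.999 -0.039]
```

>>> drive_tool(deltas="70 -50 0 80 0; 70 -50 0 80 0; 70 -50 0 350 -1.5; 70 -50 0 350 -1.5; 70 -50 0 350 -1.5; 70 -50 0 350 -1.5; 70 -50 0 350 -1.5; 70 -50 0 350 -1.5; 70 -50 0 350 -1.5; 70 -50 0 350 -1.5; 70 -50 0 350 -1.5; 70 -50 0 350 -1.5")

```text
time_s: 10.7
position: [0.4888, -0.0476, 0.5522]
tcp_rot: [[-0.364, 0.907, 0.212], [0.758, 0.421, -0.498], [-0.541, -0.02, -0.841]]
force: [0.3, -0.1, -0.2]
opening: 0.803
grasp_force: 0.0
```

>>> drive_tool(deltas="70 50 40 0 -1.6; 70 50 40 0 -1.6; 70 50 40 0 -1.6; 70 50 40 0 -1.6; 70 50 40 0 -1.6; 70 50 40 0 -1.6; 70 50 40 0 -1.6; 70 50 40 0 -1.6; 70 50 40 0 -1.6; 70 50 40 0 -1.6; 70 50 40 0 -1.6; 70 50 40 0 -1.6")

```text
time_s: 11.9
position: [0.5399, -0.0095, 0.549]
tcp_rot: [[0.768, 0.398, -0.502], [0.348, -0.917, -0.194], [-0.537, -0.026, -0.843]]
force: [-0.8, 0.0, 0.8]
opening: 0.804
grasp_force: 0.0
```

```bash
python3 -c "
from rig import bot
s=bot.read_state();print(s['joint_positions'].round(1),s['position'],s['tcp_rot'])"
```

```text
[ -5.1  28.2  43.5 -20.1 136.2  49.9] [ 0.53991217 -0.00949795  0.54902807] [[ 0.76832653  0.39766394 -0.50153537]
 [ 0.3483229  -0.91716416 -0.19360027]
 [-0.53697812 -0.02594803 -0.84319701]]
```

>>> drive_tool(deltas="70 100 0 80 -0.39; 70 100 0 80 -0.39; 70 100 0 80 -0.39; 70 100 0 80 -0.39")

```text
time_s: 12.3
position: [0.607, -0.0113, 0.5852]
tcp_rot: [[0.863, 0.027, -0.505], [0.033, -0.999, 0.003], [-0.504, -0.019, -0.863]]
force: [0.2, -0.1, -0.2]
opening: 0.803
grasp_force: 0.0
```

>>> drive_tool(deltas="70 3000 0 3000 0; 70 3000 0 3000 0")

```text
time_s: 12.5
position: [0.6209, -0.0121, 0.5888]
tcp_rot: [[0.881, 0.036, -0.471], [0.037, -0.999, -0.007], [-0.471, -0.011, -0.882]]
force: [-0.9, 0.4, -0.0]
opening: 0.806
grasp_force: 0.0
```

>>> drive_tool(deltas="70 3000 0 3000 0")

```text
time_s: 12.6
position: [0.6307, -0.0136, 0.5903]
tcp_rot: [[0.893, 0.039, -0.448], [0.037, -0.999, -0.013], [-0.448, -0.005, -0.894]]
force: [0.7, -0.3, -1.1]
opening: 0.803
grasp_force: 0.0
```

>>> drive_tool(deltas="70 3000 0 3000 0")

```text
time_s: 12.7
position: [0.6374, -0.0143, 0.595]
tcp_rot: [[0.905, 0.041, -0.423], [0.037, -0.999, -0.018], [-0.423, 0.001, -0.906]]
force: [-0.2, 0.2, -0.9]
opening: 0.803
grasp_force: 0.0
```

>>> drive_tool(deltas="70 3000 0 3000 0")

```text
time_s: 12.8
position: [0.6341, -0.0134, 0.6018]
tcp_rot: [[0.91, 0.041, -0.412], [0.037, -0.999, -0.017], [-0.412, -0.0, -0.911]]
force: [0.1, 0.3, -0.2]
opening: 0.806
grasp_force: 0.0
```

```bash
python3 -c "
from rig import bot
s=bot.read_state();print(s['joint_positions'].round(1),s['position'],s['tcp_rot'])"
```

```text
[ -9.   39.4  12.6  -9.8 151.6  71. ] [ 0.63408761 -0.01341365  0.60175473] [[ 9.10239951e-01  4.06089545e-02 -4.12085117e-01]
 [ 3.70013985e-02 -9.99175116e-01 -1.67327219e-02]
 [-4.12424693e-01 -1.69336632e-05 -9.10991697e-01]]
```

>>> drive_tool(deltas="70 3000 0 1500 0")

```text
time_s: 12.9
position: [0.6336, -0.0111, 0.6038]
tcp_rot: [[0.912, 0.037, -0.408], [0.036, -0.999, -0.012], [-0.408, -0.004, -0.913]]
force: [-0.1, 0.0, -0.6]
opening: 0.801
grasp_force: 0.0
```

>>> drive_tool(deltas="70 3000 0 2400 0")

```text
time_s: 13.0
position: [0.6326, -0.0102, 0.6053]
tcp_rot: [[0.914, 0.036, -0.404], [0.036, -0.999, -0.008], [-0.404, -0.007, -0.915]]
force: [0.6, 1.0, -0.2]
opening: 0.803
grasp_force: 0.0
```

>>> drive_tool(deltas="70 3000 0 2400 0")

```text
time_s: 13.1
position: [0.6305, -0.0091, 0.6098]
tcp_rot: [[0.917, 0.034, -0.397], [0.035, -0.999, -0.005], [-0.397, -0.009, -0.918]]
force: [0.3, -0.5, -0.2]
opening: 0.804
grasp_force: 0.0
```

>>> drive_tool(deltas="70 3000 0 2400 0")

```text
time_s: 13.2
position: [0.6286, -0.0081, 0.6142]
tcp_rot: [[0.921, 0.033, -0.389], [0.035, -0.999, -0.002], [-0.389, -0.011, -0.921]]
force: [-0.1, -0.4, -0.4]
opening: 0.802
grasp_force: 0.0
```

>>> drive_tool(deltas="70 3000 0 2400 0")

```text
time_s: 13.3
position: [0.6268, -0.007, 0.6182]
tcp_rot: [[0.924, 0.032, -0.382], [0.035, -0.999, 0.001], [-0.382, -0.014, -0.924]]
force: [-1.2, -0.1, -0.4]
opening: 0.805
grasp_force: 0.0
```

>>> drive_tool(deltas="70 3000 0 2400 0")

```text
time_s: 13.4
position: [0.6251, -0.0059, 0.6218]
tcp_rot: [[0.926, 0.03, -0.375], [0.034, -0.999, 0.004], [-0.375, -0.016, -0.927]]
force: [0.2, -0.5, 0.0]
opening: 0.808
grasp_force: 0.0
```

```bash
python3 -c "
from rig import bot
s=bot.read_state();print(s['joint_positions'].round(1),s['position'],s['tcp_rot'])"
```

```text
[ -9.2  37.5  12.5  -6.8 151.6  73.5] [ 0.62505808 -0.00593275  0.62182563] [[ 0.92648601  0.03043683 -0.37509635]
 [ 0.03439807 -0.99940073  0.00386767]
 [-0.37475384 -0.01648593 -0.92697776]]
```

>>> drive_tool(deltas="70 300 0 -250 0; 70 300 0 -250 0; 70 300 0 -250 0; 70 300 0 -250 0")

```text
time_s: 13.8
position: [0.7352, -0.0057, 0.4669]
tcp_rot: [[0.93, 0.03, -0.366], [0.034, -0.999, 0.004], [-0.365, -0.016, -0.931]]
force: [0.2, -0.1, 0.2]
opening: 0.805
grasp_force: 0.0
```

>>> drive_tool(deltas="70 3000 0 900 0")

```text
time_s: 13.9
position: [0.7449, -0.0055, 0.4527]
tcp_rot: [[0.934, 0.031, -0.355], [0.035, -0.999, 0.005], [-0.354, -0.017, -0.935]]
force: [-0.1, 0.3, -1.1]
opening: 0.804
grasp_force: 0.0
```

>>> drive_tool(deltas="70 3000 0 900 0")

```text
time_s: 14.0
position: [0.7536, -0.0052, 0.453]
tcp_rot: [[0.946, 0.031, -0.322], [0.034, -0.999, 0.004], [-0.322, -0.015, -0.947]]
force: [-0.4, 0.9, 0.8]
opening: 0.804
grasp_force: 0.0
```

>>> drive_tool(deltas="70 3000 0 900 0")

```text
time_s: 14.1
position: [0.7627, -0.0047, 0.4497]
tcp_rot: [[0.955, 0.032, -0.294], [0.034, -0.999, 0.003], [-0.294, -0.013, -0.956]]
force: [-0.2, 0.1, 0.3]
opening: 0.804
grasp_force: 0.0
```

```bash
python3 -c "
from rig import bot
s=bot.read_state();print(s['joint_positions'].round(1),s['position'],s['tcp_rot'])"
```

```text
[ -7.9  49.3  12.5  -3.  135.1  78.4] [ 0.76265481 -0.00471798  0.44974614] [[ 0.95532079  0.0315931  -0.29387764]
 [ 0.03392738 -0.99942024  0.00284729]
 [-0.29361731 -0.01269057 -0.95583881]]
```

>>> drive_tool(deltas="70 3000 0 1300 0")

```text
time_s: 14.2
position: [0.7701, -0.0045, 0.4479]
tcp_rot: [[0.963, 0.032, -0.269], [0.034, -0.999, 0.003], [-0.269, -0.012, -0.963]]
force: [0.4, -0.2, -1.0]
opening: 0.804
grasp_force: 0.0
```

>>> drive_tool(deltas="70 3000 0 1300 0")

```text
time_s: 14.3
position: [0.7773, -0.0043, 0.4468]
tcp_rot: [[0.969, 0.032, -0.244], [0.034, -0.999, 0.002], [-0.243, -0.011, -0.97]]
force: [0.2, 0.7, 0.3]
opening: 0.807
grasp_force: 0.0
```

>>> drive_tool(deltas="70 3000 0 1300 0")

```text
time_s: 14.4
position: [0.7851, -0.004, 0.445]
tcp_rot: [[0.975, 0.033, -0.218], [0.034, -0.999, 0.002], [-0.218, -0.01, -0.976]]
force: [-0.3, -0.1, 0.2]
opening: 0.799
grasp_force: 0.0
```

>>> drive_tool(deltas="70 3000 0 1300 0")

```text
time_s: 14.5
position: [0.7931, -0.0039, 0.443]
tcp_rot: [[0.981, 0.033, -0.193], [0.034, -0.999, 0.002], [-0.192, -0.009, -0.981]]
force: [-0.1, -0.7, 0.5]
opening: 0.808
grasp_force: 0.0
```

>>> drive_tool(deltas="70 3000 0 1300 0")

```text
time_s: 14.6
position: [0.8013, -0.0037, 0.4411]
tcp_rot: [[0.986, 0.033, -0.166], [0.034, -0.999, 0.002], [-0.166, -0.008, -0.986]]
force: [-0.1, 0.0, 0.4]
opening: 0.802
grasp_force: 0.0
```

>>> drive_tool(deltas="70 3000 0 1300 0")

```text
time_s: 14.7
position: [0.8096, -0.0035, 0.4395]
tcp_rot: [[0.99, 0.033, -0.14], [0.034, -0.999, 0.002], [-0.139, -0.007, -0.99]]
force: [0.0, 0.3, 0.3]
opening: 0.803
grasp_force: 0.0
```

>>> drive_tool(deltas="70 3000 0 1300 0")

```text
time_s: 14.8
position: [0.8181, -0.0034, 0.4382]
tcp_rot: [[0.993, 0.033, -0.112], [0.034, -0.999, 0.002], [-0.112, -0.006, -0.994]]
force: [-0.4, -0.0, 0.0]
opening: 0.805
grasp_force: 0.0
```

>>> drive_tool(deltas="70 3000 0 1300 0")

```text
time_s: 14.9
position: [0.8267, -0.0032, 0.4371]
tcp_rot: [[0.996, 0.033, -0.084], [0.034, -0.999, 0.002], [-0.084, -0.005, -0.996]]
force: [-0.5, -0.0, 0.0]
opening: 0.803
grasp_force: 0.0
```

>>> drive_tool(deltas="70 3000 0 1300 0")

```text
time_s: 15.0
position: [0.8356, -0.003, 0.4363]
tcp_rot: [[0.998, 0.033, -0.056], [0.034, -0.999, 0.002], [-0.055, -0.004, -0.998]]
force: [0.9, 0.6, 0.7]
opening: 0.801
grasp_force: 0.0
```

>>> drive_tool(deltas="70 3000 0 1300 0")

```text
time_s: 15.1
position: [0.8446, -0.0028, 0.4357]
tcp_rot: [[0.999, 0.033, -0.026], [0.033, -0.999, 0.002], [-0.026, -0.003, -1.0]]
force: [-0.3, -0.2, -0.6]
opening: 0.804
grasp_force: 0.0
```

>>> drive_tool(deltas="70 3000 0 1300 0")

```text
time_s: 15.2
position: [0.8539, -0.0027, 0.4353]
tcp_rot: [[0.999, 0.033, 0.003], [0.033, -0.999, 0.002], [0.003, -0.002, -1.0]]
force: [0.2, -0.3, -0.5]
opening: 0.804
grasp_force: 0.0
```

>>> drive_tool(deltas="70 3000 0 1300 0")

```text
time_s: 15.3
position: [0.8633, -0.0025, 0.435]
tcp_rot: [[0.999, 0.033, 0.033], [0.033, -0.999, 0.002], [0.033, -0.001, -0.999]]
force: [0.8, 0.0, -0.2]
opening: 0.802
grasp_force: 0.0
```

>>> drive_tool(deltas="70 3000 0 1800 0")

```text
time_s: 15.4
position: [0.8697, -0.0024, 0.4389]
tcp_rot: [[0.998, 0.033, 0.061], [0.033, -0.999, 0.002], [0.061, -0.0, -0.998]]
force: [0.9, 0.2, 0.0]
opening: 0.801
grasp_force: 0.0
```

>>> drive_tool(deltas="70 3000 0 1800 0")

```text
time_s: 15.5
position: [0.8765, -0.0023, 0.4457]
tcp_rot: [[0.995, 0.033, 0.094], [0.033, -0.999, 0.002], [0.094, 0.001, -0.996]]
force: [0.3, -0.3, 0.7]
opening: 0.802
grasp_force: 0.0
```

>>> drive_tool(deltas="70 3000 0 1800 0")

```text
time_s: 15.6
position: [0.8835, -0.0022, 0.4519]
tcp_rot: [[0.991, 0.033, 0.126], [0.033, -0.999, 0.002], [0.126, 0.003, -0.992]]
force: [0.3, -0.8, 0.2]
opening: 0.805
grasp_force: 0.0
```

>>> drive_tool(deltas="70 3000 0 1800 0")

```text
time_s: 15.7
position: [0.8907, -0.002, 0.4571]
tcp_rot: [[0.987, 0.033, 0.157], [0.033, -0.999, 0.002], [0.157, 0.004, -0.988]]
force: [0.4, -0.8, -0.0]
opening: 0.807
grasp_force: 0.0
```

>>> drive_tool(deltas="70 3000 0 1800 0")

```text
time_s: 15.8
position: [0.8981, -0.002, 0.4619]
tcp_rot: [[0.982, 0.033, 0.187], [0.033, -0.999, 0.001], [0.187, 0.005, -0.982]]
force: [0.4, -1.1, 0.4]
opening: 0.804
grasp_force: 0.0
```

>>> drive_tool(deltas="70 3000 0 1800 0")

```text
time_s: 15.9
position: [0.9058, -0.0019, 0.4665]
tcp_rot: [[0.975, 0.032, 0.218], [0.033, -0.999, 0.001], [0.218, 0.006, -0.976]]
force: [0.7, 0.5, -0.5]
opening: 0.806
grasp_force: 0.0
```

>>> drive_tool(deltas="70 3000 0 1800 0")

```text
time_s: 16.0
position: [0.9137, -0.0018, 0.4712]
tcp_rot: [[0.968, 0.032, 0.248], [0.033, -0.999, 0.001], [0.248, 0.007, -0.969]]
force: [-0.7, -0.4, -0.1]
opening: 0.807
grasp_force: 0.0
```

>>> drive_tool(deltas="70 3000 0 1800 0")

```text
time_s: 16.1
position: [0.9217, -0.0017, 0.476]
tcp_rot: [[0.96, 0.032, 0.279], [0.033, -0.999, 0.001], [0.279, 0.008, -0.96]]
force: [0.6, -0.0, -1.0]
opening: 0.803
grasp_force: 0.0
```

>>> drive_tool(deltas="70 3000 0 1800 0")

```text
time_s: 16.2
position: [0.9298, -0.0016, 0.4808]
tcp_rot: [[0.95, 0.032, 0.309], [0.033, -0.999, 0.001], [0.309, 0.009, -0.951]]
force: [-0.5, 0.3, 0.2]
opening: 0.805
grasp_force: 0.0
```

>>> drive_tool(deltas="70 3000 0 1800 0")

```text
time_s: 16.3
position: [0.9381, -0.0016, 0.4856]
tcp_rot: [[0.94, 0.031, 0.339], [0.033, -0.999, 0.001], [0.339, 0.01, -0.941]]
force: [-0.5, 0.8, 0.4]
opening: 0.801
grasp_force: 0.0
```

>>> drive_tool(deltas="70 3000 0 1800 0")

```text
time_s: 16.4
position: [0.9464, -0.0014, 0.4905]
tcp_rot: [[0.929, 0.031, 0.369], [0.033, -0.999, 0.001], [0.369, 0.011, -0.929]]
force: [-0.4, -0.0, 0.2]
opening: 0.808
grasp_force: 0.0
```

>>> drive_tool(deltas="70 3000 0 1800 0")

```text
time_s: 16.5
position: [0.9549, -0.0014, 0.4954]
tcp_rot: [[0.916, 0.03, 0.399], [0.033, -0.999, 0.001], [0.399, 0.012, -0.917]]
force: [-0.5, 1.0, 0.3]
opening: 0.809
grasp_force: 0.0
```

>>> drive_tool(deltas="70 3000 0 1800 0")

```text
time_s: 16.6
position: [0.9633, -0.0013, 0.5003]
tcp_rot: [[0.903, 0.03, 0.429], [0.033, -0.999, 0.001], [0.428, 0.013, -0.903]]
force: [0.1, -0.0, 0.0]
opening: 0.804
grasp_force: 0.0
```

>>> drive_tool(deltas="70 3000 0 1800 0")

```text
time_s: 16.7
position: [0.9719, -0.0013, 0.5052]
tcp_rot: [[0.889, 0.029, 0.458], [0.033, -0.999, 0.001], [0.457, 0.014, -0.889]]
force: [-0.1, 0.3, 0.3]
opening: 0.8
grasp_force: 0.0
```

```bash
python3 -c "
from rig import bot
s=bot.read_state();print(s['joint_positions'].round(1),s['position'],s['tcp_rot'])"
```

```text
[-7.8 46.9 12.6  3.6 93.5 81.4] [ 0.97187788 -0.00126085  0.50522021] [[ 0.8886438   0.02947458  0.45764991]
 [ 0.03257926 -0.99946854  0.00110905]
 [ 0.45743937  0.01392434 -0.88913179]]
```

>>> drive_tool(deltas="70 -470 -55 -20 0; 70 -470 -55 -20 0; 70 -470 -55 -20 0; 70 -470 -55 -20 0; 70 -470 -55 -20 0; 70 -470 -55 -20 0; 70 -470 -55 -20 0; 70 -470 -55 -20 0; 70 -470 -55 -20 0; 70 -470 -55 -20 0; 70 -470 -55 -240 0; 70 -470 -55 -240 0")

```text
time_s: 17.9
position: [0.5015, -0.0572, 0.3873]
tcp_rot: [[0.886, 0.028, 0.463], [0.033, -0.999, -0.004], [0.463, 0.019, -0.886]]
force: [1.2, -0.4, -0.7]
opening: 0.802
grasp_force: 0.0
```

>>> drive_tool(deltas="70 0 0 -190 0; 70 0 0 -190 0; 70 0 0 -190 0; 70 0 0 -190 0; 70 0 0 -190 0")

```text
time_s: 18.4
position: [0.498, -0.0549, 0.1897]
tcp_rot: [[0.895, 0.028, 0.446], [0.029, -1.0, 0.006], [0.446, 0.008, -0.895]]
force: [-0.5, -0.5, 0.4]
opening: 0.803
grasp_force: 0.0
```

```bash
python3 -c "
from rig import bot
s=bot.read_state();print(s['joint_positions'].round(1),s['position'],s['tcp_rot'])"
```

```text
[-26.5  17.8 121.4  35.6  20.5  30.4] [ 0.49804116 -0.05492787  0.1897498 ] [[ 0.89473038  0.028451    0.44569955]
 [ 0.02897612 -0.9995642   0.00563783]
 [ 0.44566572  0.00787031 -0.89516486]]
```

>>> drive_tool(deltas="70 45 -1 -37 0; 70 45 -1 -37 0; 70 62 -1 -61 0; 70 77 -1 -82 0; 70 91 -1 -102 0; 70 91 -1 -102 0")

```text
time_s: 19.0
position: [0.5948, -0.0577, 0.0939]
tcp_rot: [[0.888, 0.03, 0.459], [0.033, -0.999, 0.001], [0.458, 0.014, -0.889]]
force: [-0.3, 1.1, 0.5]
opening: 0.807
grasp_force: 0.0
```

```bash
python3 - <<'E'
from h import *
import cv2
s=bot.read_state();print(s['joint_positions'].round(1),s['position'],s['tcp_rot'],s['force'])
a=imaging.capture("scene")[140:270,180:310,::-1];b=imaging.capture("top")[160:290,200:330,::-1]
o=np.hstack([a,b]);o=cv2.resize(o,None,fx=3,fy=3,interpolation=cv2.INTER_CUBIC)
cv2.imwrite("pics/a3.png",np.clip(255*(o/255.)**.6,0,255).astype('u1'))
E
```

```text
[-21.3  34.6 113.4  57.1  11.5  12.5] [ 0.59477529 -0.05766315  0.09393888] [[ 8.88139288e-01  2.96196781e-02  4.58618884e-01]
 [ 3.28273326e-02 -9.99460560e-01  9.77840877e-04]
 [ 4.58400449e-01  1.41867757e-02 -8.88632524e-01]] [-0.32947177  1.09694199  0.50962793]
```

View pics/a3.png

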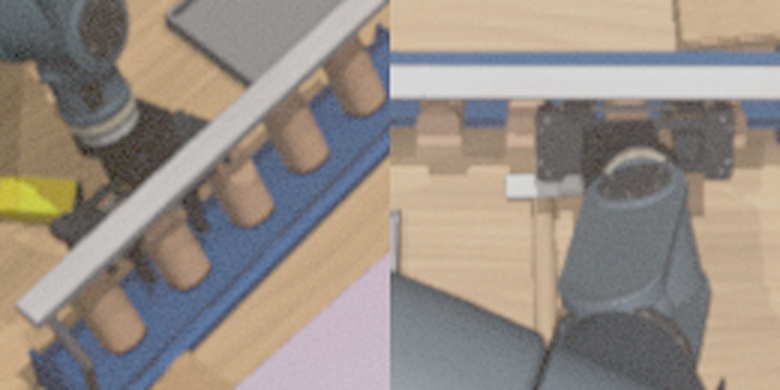

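The fingers straddle the short heel, the second from the near end, at about (180,250) in the left crop. I make a small correction, then close.

>>> drive_tool(deltas="70 -5 1.5 -6 0; 70 -5 1.5 -6 0; 30 -5 1.5 -6 0; 30 -5 1.5 -6 0; 30 -5 1.5 -6 0; 30 -5 1.5 -6 0; 30 -5 1.5 -6 0; 30 -5 1.5 -6 0")

```text
time_s: 19.9
position: [0.5874, -0.0557, 0.0872]
tcp_rot: [[0.889, 0.03, 0.456], [0.033, -0.999, 0.001], [0.456, 0.014, -0.89]]
force: [-1.4, 1.0, 4.1]
opening: 0.501
grasp_force: 30.0
```

>>> drive_tool(deltas="30 -30 0 43 0; 30 -60 0 86 0; 30 -92 0 131 0; 30 -92 0 131 0; 30 -110 30 400 1.5; 30 -110 30 400 1.5; 30 -110 30 400 1.5; 30 -110 30 400 1.5; 30 -110 30 400 1.5; 30 -110 30 400 1.5; 30 -110 30 400 1.5; 30 -110 30 400 1.5")

```text
time_s: 21.1
position: [0.4769, -0.0262, 0.4873]
tcp_rot: [[0.287, 0.944, 0.163], [0.843, -0.33, 0.424], [0.454, 0.015, -0.891]]
force: [0.1, -0.1, -0.9]
opening: 0.503
grasp_force: 30.0
```

>>> drive_tool(deltas="30 30 0 0 1.7; 30 30 0 0 1.7; 30 60 0 0 1.7; 30 100 0 0 1.7; 30 150 0 0 1.7; 30 200 0 0 1.7; 30 220 0 0 1.7; 30 220 0 0 1.7; 30 220 0 0 1.7; 30 220 0 0 1.7; 30 220 0 0 1.7; 30 220 0 0 1.7")

```text
time_s: 22.3
position: [0.6981, -0.0246, 0.4847]
tcp_rot: [[-0.872, 0.205, -0.445], [0.176, 0.979, 0.106], [0.457, 0.014, -0.889]]
force: [-0.2, 0.7, -1.2]
opening: 0.503
grasp_force: 30.0
```

```bash
python3 -c "
from rig import bot
s=bot.read_state();print(s['joint_positions'].round(1),s['position'],s['tcp_rot'],s['opening'])"
```

```text
[-11.5  46.8  15.8   1.4 144.7 -88.9] [ 0.69806193 -0.024647    0.48473424] [[-0.87161401  0.20517237 -0.44518908]
 [ 0.17635222  0.97863053  0.10574582]
 [ 0.45737175  0.01365945 -0.88917068]] 0.5032675480630373
```

>>> drive_tool(deltas="30 100 0 -60 0; 30 100 0 -60 0")

```text
time_s: 22.5
position: [0.7438, -0.0228, 0.4183]
tcp_rot: [[-0.877, 0.212, -0.431], [0.182, 0.977, 0.109], [0.444, 0.017, -0.896]]
force: [0.4, -1.1, -2.8]
opening: 0.503
grasp_force: 30.0
```

>>> drive_tool(deltas="30 3000 0 1000 0")

```text
time_s: 22.6
position: [0.7512, -0.0209, 0.4083]
tcp_rot: [[-0.883, 0.215, -0.418], [0.185, 0.976, 0.112], [0.432, 0.022, -0.901]]
force: [0.1, 0.4, -2.3]
opening: 0.504
grasp_force: 30.0
```

>>> drive_tool(deltas="30 3000 0 1000 0")

```text
time_s: 22.7
position: [0.7581, -0.0184, 0.4122]
tcp_rot: [[-0.896, 0.217, -0.387], [0.188, 0.976, 0.111], [0.402, 0.027, -0.915]]
force: [0.4, -0.5, -0.4]
opening: 0.502
grasp_force: 30.0
```

>>> drive_tool(deltas="30 3000 0 1000 0")

```text
time_s: 22.8
position: [0.7652, -0.016, 0.4123]
tcp_rot: [[-0.907, 0.219, -0.359], [0.191, 0.975, 0.112], [0.374, 0.033, -0.927]]
force: [-0.2, -0.2, -0.6]
opening: 0.501
grasp_force: 30.0
```

>>> drive_tool(deltas="30 3000 0 1000 0")

```text
time_s: 22.9
position: [0.773, -0.0138, 0.4095]
tcp_rot: [[-0.916, 0.221, -0.334], [0.194, 0.975, 0.112], [0.35, 0.038, -0.936]]
force: [0.6, 0.1, -0.8]
opening: 0.502
grasp_force: 30.0
```

>>> drive_tool(deltas="30 3000 0 1000 0")

```text
time_s: 23.0
position: [0.7811, -0.0116, 0.4057]
tcp_rot: [[-0.924, 0.223, -0.31], [0.197, 0.974, 0.114], [0.327, 0.044, -0.944]]
force: [-1.4, 0.1, -1.0]
opening: 0.502
grasp_force: 30.0
```

>>> drive_tool(deltas="30 3000 0 1300 0")

```text
time_s: 23.1
position: [0.7877, -0.0096, 0.4049]
tcp_rot: [[-0.931, 0.225, -0.286], [0.199, 0.973, 0.115], [0.304, 0.05, -0.951]]
force: [-1.1, 0.1, -0.6]
opening: 0.5
grasp_force: 30.0
```

>>> drive_tool(deltas="30 3000 0 1300 0")

```text
time_s: 23.2
position: [0.7941, -0.0076, 0.4055]
tcp_rot: [[-0.938, 0.226, -0.261], [0.202, 0.972, 0.116], [0.28, 0.056, -0.958]]
force: [-0.9, -0.3, -0.7]
opening: 0.504
grasp_force: 30.0
```

>>> drive_tool(deltas="30 3000 0 1300 0")

```text
time_s: 23.3
position: [0.801, -0.0057, 0.4059]
tcp_rot: [[-0.945, 0.228, -0.235], [0.205, 0.972, 0.117], [0.255, 0.063, -0.965]]
force: [-0.1, -0.0, -1.3]
opening: 0.502
grasp_force: 30.0
```

>>> drive_tool(deltas="30 3000 0 1300 0")

```text
time_s: 23.4
position: [0.8081, -0.0038, 0.4061]
tcp_rot: [[-0.951, 0.23, -0.208], [0.208, 0.971, 0.119], [0.23, 0.069, -0.971]]
force: [-0.2, -0.3, -1.0]
opening: 0.502
grasp_force: 30.0
```

>>> drive_tool(deltas="30 3000 0 1300 0")

```text
time_s: 23.5
position: [0.8154, -0.0021, 0.4064]
tcp_rot: [[-0.956, 0.231, -0.182], [0.212, 0.97, 0.12], [0.204, 0.076, -0.976]]
force: [-0.1, 0.4, -0.0]
opening: 0.502
grasp_force: 30.0
```

>>> drive_tool(deltas="30 3000 0 1300 0")

```text
time_s: 23.6
position: [0.823, -0.0004, 0.4067]
tcp_rot: [[-0.96, 0.232, -0.154], [0.215, 0.969, 0.121], [0.178, 0.083, -0.981]]
force: [-0.6, 0.4, -1.7]
opening: 0.507
grasp_force: 30.0
```

>>> drive_tool(deltas="30 3000 0 1300 0")

```text
time_s: 23.7
position: [0.8307, 0.0013, 0.4071]
tcp_rot: [[-0.964, 0.233, -0.126], [0.218, 0.968, 0.122], [0.151, 0.09, -0.984]]
force: [-0.8, 0.3, -0.7]
opening: 0.504
grasp_force: 30.0
```

>>> drive_tool(deltas="30 3000 0 1300 0")

```text
time_s: 23.8
position: [0.8388, 0.0028, 0.4076]
tcp_rot: [[-0.967, 0.234, -0.098], [0.222, 0.967, 0.123], [0.123, 0.098, -0.988]]
force: [0.2, 0.9, -1.3]
opening: 0.503
grasp_force: 30.0
```

```bash
python3 -c "
from rig import bot
s=bot.read_state();print(s['joint_positions'].round(1),s['position'],s['tcp_rot'],s['opening'])"
```

```text
[ -9.6  51.5  12.5   7.2 122.5 -82.9] [0.83876405 0.00282814 0.40761942] [[-0.96727331  0.23415287 -0.09774852]
 [ 0.22168213  0.96727755  0.12341465]
 [ 0.12344785  0.0977066  -0.98752927]] 0.5029866122356544
```

>>> drive_tool(deltas="30 -20 0 20 0.42; 30 -20 0 20 0.42; 30 -20 0 20 0.42")

```text
time_s: 24.1
position: [0.8165, 0.0028, 0.428]
tcp_rot: [[-0.973, -0.186, -0.138], [-0.197, 0.978, 0.071], [0.122, 0.096, -0.988]]
force: [-0.1, -0.5, -0.5]
opening: 0.503
grasp_force: 30.0
```

>>> drive_tool(deltas="30 3000 -200 1400 0")

```text
time_s: 24.2
position: [0.8245, 0.0018, 0.427]
tcp_rot: [[-0.977, -0.182, -0.111], [-0.191, 0.979, 0.073], [0.095, 0.092, -0.991]]
force: [-0.0, -0.6, -1.6]
opening: 0.498
grasp_force: 30.0
```

>>> drive_tool(deltas="30 3000 -200 1400 0")

```text
time_s: 24.3
position: [0.8327, -0.0012, 0.428]
tcp_rot: [[-0.98, -0.18, -0.081], [-0.185, 0.98, 0.073], [0.066, 0.087, -0.994]]
force: [-0.1, 0.3, -1.7]
opening: 0.502
grasp_force: 30.0
```

>>> drive_tool(deltas="30 3000 -200 1400 0")

```text
time_s: 24.4
position: [0.8407, -0.0037, 0.4291]
tcp_rot: [[-0.982, -0.18, -0.051], [-0.184, 0.98, 0.074], [0.037, 0.082, -0.996]]
force: [-0.3, 0.2, -0.6]
opening: 0.498
grasp_force: 30.0
```

>>> drive_tool(deltas="30 3000 -200 1400 0")

```text
time_s: 24.5
position: [0.8489, -0.0056, 0.4302]
tcp_rot: [[-0.983, -0.181, -0.022], [-0.182, 0.981, 0.074], [0.008, 0.077, -0.997]]
force: [0.4, -0.3, -1.4]
opening: 0.504
grasp_force: 30.0
```

>>> drive_tool(deltas="30 3000 -200 1400 0")

```text
time_s: 24.6
position: [0.8573, -0.0073, 0.4312]
tcp_rot: [[-0.983, -0.181, 0.008], [-0.18, 0.981, 0.074], [-0.021, 0.071, -0.997]]
force: [-0.3, -0.3, -1.0]
opening: 0.503
grasp_force: 30.0
```

>>> drive_tool(deltas="30 3000 -200 1400 0")

```text
time_s: 24.7
position: [0.866, -0.0088, 0.4322]
tcp_rot: [[-0.983, -0.182, 0.038], [-0.178, 0.981, 0.074], [-0.05, 0.066, -0.997]]
force: [0.2, 0.4, -0.3]
opening: 0.503
grasp_force: 30.0
```

>>> drive_tool(deltas="30 3000 -200 1400 0")

```text
time_s: 24.8
position: [0.8748, -0.0103, 0.4333]
tcp_rot: [[-0.981, -0.182, 0.068], [-0.177, 0.981, 0.074], [-0.08, 0.061, -0.995]]
force: [0.0, 0.6, -1.3]
opening: 0.503
grasp_force: 30.0
```

```bash
python3 -c "
from rig import bot
import numpy as np
s=bot.read_state();R=s['tcp_rot'];print(s['joint_positions'].round(1),s['position'],R,s['opening'],'up',-R[:,2]*.99-R[:,0]*.136)"
```

```text
[  -9.7   49.6   12.5    5.3  114.6 -107.7] [ 0.87482467 -0.01026189  0.4332654 ] [[-0.98103668 -0.18160836  0.06771578]
 [-0.17657996  0.98149477  0.07407783]
 [-0.07991584  0.06071582 -0.99495078]] 0.5034147748622735 up [ 0.06638236 -0.04932218  0.99586982]
```

>>> drive_tool(deltas="30 3000 -200 1400 0")

```text
time_s: 24.9
position: [0.8839, -0.0117, 0.4345]
tcp_rot: [[-0.979, -0.181, 0.098], [-0.175, 0.982, 0.074], [-0.11, 0.055, -0.992]]
force: [-0.1, -0.6, -1.8]
opening: 0.506
grasp_force: 30.0
```

>>> drive_tool(deltas="30 3000 -200 1400 0")

```text
time_s: 25.0
position: [0.8931, -0.0131, 0.4357]
tcp_rot: [[-0.975, -0.181, 0.129], [-0.172, 0.982, 0.074], [-0.14, 0.049, -0.989]]
force: [-0.6, -0.3, -0.5]
opening: 0.504
grasp_force: 30.0
```

>>> drive_tool(deltas="30 -490 375 0 0; 30 -490 375 0 0; 30 -490 375 0 0; 30 -490 375 0 0; 30 -490 375 0 0; 30 -490 375 0 0; 30 -490 375 0 0; 30 -490 375 0 0; 30 -490 375 0 0; 30 -490 375 0 0; 30 -490 375 0 0; 30 -490 375 0 0")

```text
time_s: 26.2
position: [0.4182, 0.3498, 0.4363]
tcp_rot: [[-0.975, -0.181, 0.128], [-0.172, 0.982, 0.075], [-0.14, 0.051, -0.989]]
force: [0.9, 0.8, -1.5]
opening: 0.501
grasp_force: 30.0
```

>>> drive_tool(deltas="30 0 0 -280 0; 30 0 0 -280 0; 30 0 0 -280 0; 30 0 0 -280 0; 30 0 0 -280 0; 30 0 0 -280 0; 30 0 0 -280 0")

```text
time_s: 26.9
position: [0.417, 0.3472, 0.1517]
tcp_rot: [[-0.976, -0.18, 0.119], [-0.173, 0.982, 0.07], [-0.129, 0.047, -0.991]]
force: [-0.7, -0.5, -0.9]
opening: 0.505
grasp_force: 30.0
```

```bash
python3 - <<'E'
from h import *
import cv2
s=bot.read_state();R=s['tcp_rot'];print(s['joint_positions'].round(1),s['position'],R,s['opening'],'up',-R[:,2]*.99-R[:,0]*.136)
a=imaging.capture("scene")[80:230,200:400,::-1];b=imaging.capture("top")[180:330,100:300,::-1]
o=np.hstack([a,b]);o=cv2.resize(o,None,fx=2,fy=2,interpolation=cv2.INTER_CUBIC)
cv2.imwrite("pics/a4.png",np.clip(255*(o/255.)**.6,0,255).astype('u1'))
E
```

```text
[ 27.8  27.1 103.9   0.5  41.1 -72.8] [0.41701217 0.34722186 0.15170401] [[-0.9764604  -0.18020818  0.11853312]
 [-0.17288225  0.98248656  0.0695117 ]
 [-0.12898377  0.04738315 -0.99051402]] 0.504938944130446 up [ 0.01545083 -0.0453046   0.99815067]
```

View pics/a4.png

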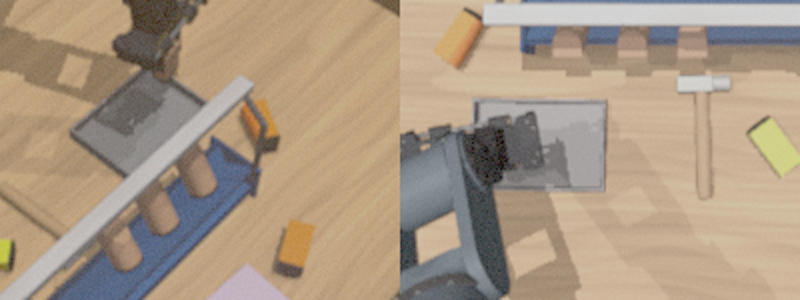

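The heel hangs upright over the tray, at about (170,60) in the left crop. Lowering.

>>> drive_tool(deltas="30 -8 0 -50 0; 30 -8 0 -90 0; 30 -8 0 -96 0; 30 -8 0 -100 0; 30 -8 0 -103 0; 30 -8 0 -105 0; 30 -8 0 -105 0")

```text
time_s: 27.7
position: [0.4128, 0.3493, 0.0521]
tcp_rot: [[-0.975, -0.181, 0.129], [-0.173, 0.982, 0.075], [-0.141, 0.051, -0.989]]
force: [-0.4, 0.0, 0.7]
opening: 0.501
grasp_force: 30.0
```

>>> drive_tool(deltas="30 0 0 -2 0; 30 0 0 -4 0; 30 0 0 -4 0")

```text
time_s: 28.0
position: [0.4116, 0.3486, 0.0466]
tcp_rot: [[-0.975, -0.181, 0.126], [-0.173, 0.982, 0.073], [-0.137, 0.05, -0.989]]
force: [0.2, -1.3, -1.1]
opening: 0.504
grasp_force: 30.0
```

>>> drive_tool(deltas="30 0 0 -2 0; 30 0 0 -4 0; 30 0 0 -4 0")

```text
time_s: 28.3
position: [0.4118, 0.3488, 0.0428]
tcp_rot: [[-0.975, -0.181, 0.127], [-0.173, 0.982, 0.074], [-0.138, 0.05, -0.989]]
force: [-0.2, -0.0, 1.8]
opening: 0.503
grasp_force: 30.0
```

>>> drive_tool(deltas="30 0 0 -1.5 0; 30 0 0 -1.5 0")

```text
time_s: 28.5
position: [0.412, 0.349, 0.0425]
tcp_rot: [[-0.975, -0.181, 0.128], [-0.173, 0.982, 0.074], [-0.139, 0.05, -0.989]]
force: [-2.7, -0.3, 12.7]
opening: 0.503
grasp_force: 30.0
```

>>> drive_tool(deltas="46 0 0 0 0; 55 0 0 0 0; 70 0 0 0 0; 70 -7 -4 50 0; 70 -13 -7 100 0; 70 0 -40 250 0; 70 0 -80 300 0; 70 0 -80 300 0; 70 0 -80 300 0")

```text
time_s: 29.4
position: [0.4104, 0.2735, 0.3289]
tcp_rot: [[-0.975, -0.181, 0.126], [-0.173, 0.982, 0.073], [-0.137, 0.05, -0.989]]
force: [1.3, 0.6, 0.2]
opening: 0.806
grasp_force: 0.0
```

```bash
python3 - <<'E'
from h import *
import cv2
s=bot.read_state();R=s['tcp_rot'];print(s['joint_positions'].round(1),s['position'],R,s['opening'])
a=imaging.capture("scene")[80:230,200:400,::-1];b=imaging.capture("top")[180:330,100:300,::-1]
o=np.hstack([a,b]);o=cv2.resize(o,None,fx=2,fy=2,interpolation=cv2.INTER_CUBIC)
cv2.imwrite("pics/a5.png",np.clip(255*(o/255.)**.6,0,255).astype('u1'))
E
```

```text
[ 19.7   9.2  97.8   1.7  64.8 -81.2] [0.41035111 0.27345347 0.32885059] [[-0.97533458 -0.18131831  0.1258814 ]
 [-0.17313354  0.98216982  0.07326134]
 [-0.13692053  0.04966003 -0.98933647]] 0.8056790821977208
```

View pics/a5.png

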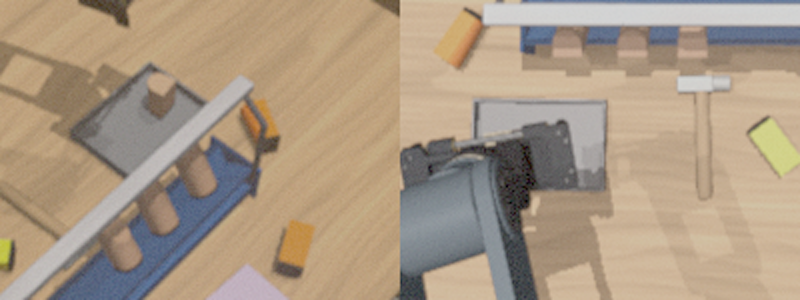

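The short heel stands upright in the tray at about (160,95) in the left crop. Now I tilt for the chipped heel.

>>> drive_tool(deltas="70 100 -100 110 -0.16; 70 100 -100 110 -0.16; 70 420 -470 110 -0.16; 70 420 -470 110 -0.16; 70 420 -470 110 -0.16; 70 420 -470 110 -0.16; 70 420 -470 110 -0.16; 70 420 -470 110 -0.16; 70 420 -470 110 -0.16; 70 420 -470 110 -0.16; 70 420 -470 110 -0.16; 70 420 -470 110 -0.16")

```text
time_s: 30.7
position: [0.7966, -0.1569, 0.4305]
tcp_rot: [[-0.991, -0.022, 0.134], [-0.015, 0.998, 0.054], [-0.135, 0.051, -0.989]]
force: [1.2, -0.1, 0.5]
opening: 0.805
grasp_force: 0.0
```

>>> drive_tool(deltas="70 3000 -900 1500 0; 70 3000 -900 1500 0")

```text
time_s: 30.9
position: [0.8632, -0.1785, 0.4606]
tcp_rot: [[-0.989, -0.019, 0.147], [-0.012, 0.999, 0.051], [-0.148, 0.049, -0.988]]
force: [35.1, -11.1, 83.2]
opening: 0.802
grasp_force: 0.0
```

>>> drive_tool(deltas="70 3000 -900 1600 0")

```text
time_s: 31.0
position: [0.8695, -0.1812, 0.4495]
tcp_rot: [[-0.988, -0.019, 0.155], [-0.011, 0.999, 0.053], [-0.156, 0.051, -0.986]]
force: [2.2, -0.9, -2.3]
opening: 0.802
grasp_force: 0.0
```

>>> drive_tool(deltas="70 3000 -900 1600 0")

```text
time_s: 31.1
position: [0.8795, -0.1859, 0.461]
tcp_rot: [[-0.979, -0.019, 0.202], [-0.011, 0.999, 0.041], [-0.203, 0.037, -0.979]]
force: [-0.2, -0.8, 1.5]
opening: 0.802
grasp_force: 0.0
```

>>> drive_tool(deltas="70 3000 -900 1600 0")

```text
time_s: 31.2
position: [0.8883, -0.1901, 0.4683]
tcp_rot: [[-0.971, -0.018, 0.239], [-0.011, 0.999, 0.031], [-0.24, 0.028, -0.97]]
force: [-0.1, -0.0, -0.4]
opening: 0.802
grasp_force: 0.0
```

>>> drive_tool(deltas="70 3000 -900 1600 0")

```text
time_s: 31.3
position: [0.8969, -0.1944, 0.4719]
tcp_rot: [[-0.962, -0.016, 0.271], [-0.01, 1.0, 0.024], [-0.271, 0.02, -0.962]]
force: [0.8, -0.3, 0.4]
opening: 0.807
grasp_force: 0.0
```

>>> drive_tool(deltas="70 3000 -900 1600 0")

```text
time_s: 31.4
position: [0.9057, -0.1986, 0.4743]
tcp_rot: [[-0.954, -0.014, 0.301], [-0.009, 1.0, 0.017], [-0.301, 0.014, -0.953]]
force: [0.2, -0.0, 0.1]
opening: 0.81
grasp_force: 0.0
```

```bash
python3 -c "
from rig import bot
s=bot.read_state();print(s['joint_positions'].round(1),s['position'],s['tcp_rot'])"
```

```text
[ -21.7   47.7   12.5    7.5  103.7 -109.5] [ 0.90568516 -0.19859459  0.4742776 ] [[-0.95350844 -0.01422224  0.30103053]
 [-0.00946772  0.99980643  0.01724723]
 [-0.30121756  0.01359531 -0.95345852]]
```

>>> drive_tool(deltas="70 3000 -700 1600 0")

```text
time_s: 31.5
position: [0.915, -0.2007, 0.4767]
tcp_rot: [[-0.944, -0.011, 0.33], [-0.008, 1.0, 0.01], [-0.33, 0.007, -0.944]]
force: [0.1, 0.0, 0.1]
opening: 0.8
grasp_force: 0.0
```

>>> drive_tool(deltas="70 3000 -700 1600 0")

```text
time_s: 31.6
position: [0.9245, -0.2019, 0.4794]
tcp_rot: [[-0.933, -0.009, 0.36], [-0.009, 1.0, 0.004], [-0.36, 0.0, -0.933]]
force: [0.8, -0.2, 0.5]
opening: 0.805
grasp_force: 0.0
```

>>> drive_tool(deltas="70 3000 -700 1600 0")

```text
time_s: 31.7
position: [0.9341, -0.2034, 0.4821]
tcp_rot: [[-0.921, -0.007, 0.389], [-0.009, 1.0, -0.003], [-0.389, -0.006, -0.921]]
force: [0.4, -0.8, 0.1]
opening: 0.806
grasp_force: 0.0
```

>>> drive_tool(deltas="70 -140 80 0 0.01; 70 -430 245 -20 0.01; 70 -430 245 -20 0.01; 70 -430 245 -20 0.01; 70 -430 245 -20 0.01; 70 -430 245 -20 0.01; 70 -430 245 -20 0.01; 70 -430 245 -20 0.01; 70 -430 245 -20 0.01; 70 -430 245 -20 0.01; 70 -430 245 -20 0.01; 70 -430 245 -100 0.01")

```text
time_s: 32.9
position: [0.5075, 0.0418, 0.4206]
tcp_rot: [[-0.913, -0.019, 0.407], [-0.021, 1.0, -0.001], [-0.407, -0.01, -0.913]]
force: [2.5, -0.7, -0.2]
opening: 0.803
grasp_force: 0.0
```

```bash
python3 -c "
from rig import bot
s=bot.read_state();print(s['joint_positions'].round(1),s['position'],s['tcp_rot'])"
```

```text
[ -10.5   -0.5   97.7    4.9   59.2 -103.3] [0.50749035 0.04176533 0.42060195] [[-0.91314044 -0.0185434   0.40722312]
 [-0.02089476  0.9997808  -0.00132733]
 [-0.40710925 -0.00972087 -0.91332774]]
```

>>> drive_tool(deltas="70 -9 2.5 -200 0; 70 -9 2.5 -200 0; 70 -9 2.5 -200 0; 70 -9 2.5 -200 0; 70 -9 2.5 -200 0; 70 -9 2.5 -200 0; 70 -9 2.5 -200 0")

```text
time_s: 33.6
position: [0.4972, 0.0435, 0.215]
tcp_rot: [[-0.919, -0.017, 0.393], [-0.018, 1.0, 0.0], [-0.393, -0.007, -0.919]]
force: [-0.2, -0.5, 0.1]
opening: 0.805
grasp_force: 0.0
```

>>> drive_tool(deltas="70 28 0.5 -42 0; 70 43 0.5 -63 0; 70 58 1 -85 0; 70 72 1 -105 0; 70 86 1 -126 0; 70 86 1 -126 0; 70 86 1 -126 0")

```text
time_s: 34.3
position: [0.583, 0.0446, 0.0888]
tcp_rot: [[-0.919, -0.017, 0.393], [-0.018, 1.0, 0.001], [-0.393, -0.006, -0.92]]
force: [0.6, -0.2, 1.5]
opening: 0.802
grasp_force: 0.8
```

```bash
python3 - <<'E'
from h import *
import cv2
s=bot.read_state();print(s['joint_positions'].round(1),s['position'],s['tcp_rot'],s['force'])
a=imaging.capture("scene")[120:250,200:330,::-1];b=imaging.capture("top")[160:290,180:310,::-1]
o=np.hstack([a,b]);o=cv2.resize(o,None,fx=3,fy=3,interpolation=cv2.INTER_CUBIC)
cv2.imwrite("pics/a6.png",np.clip(255*(o/255.)**.6,0,255).astype('u1'))
E
```

```text
[  -8.3   34.4  112.3   17.7   10.9 -116.1] [0.58296261 0.04462467 0.08875537] [[-9.19477906e-01 -1.66010096e-02  3.92791021e-01]
 [-1.77647961e-02  9.99841968e-01  6.72236937e-04]
 [-3.92740107e-01 -6.35974539e-03 -9.19627512e-01]] [ 0.55011519 -0.2050972   1.50190474]
```

View pics/a6.png

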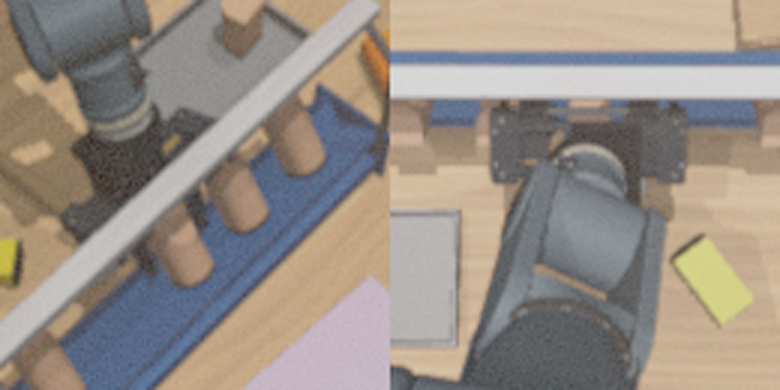

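The fingers straddle the middle, chipped heel at (180,250). The empty slot of the short heel is to its lower left, and the short heel stands in the tray at (240,30). Closing and drawing it out along its axis.

>>> drive_tool(deltas="30 0 0 0 0; 30 0 0 0 0; 30 0 0 0 0; 30 0 0 0 0; 30 0 0 0 0; 30 0 0 0 0")

```text
time_s: 35.0
position: [0.5829, 0.0447, 0.0881]
tcp_rot: [[-0.919, -0.017, 0.393], [-0.018, 1.0, 0.0], [-0.393, -0.007, -0.92]]
force: [4.1, 3.4, 5.1]
opening: 0.504
grasp_force: 32.4
```

>>> drive_tool(deltas="30 -28 0 41 0; 30 -57 0 82 0; 30 -92 0 131 0; 30 -105 0 150 0; 30 -110 -20 370 -1.4; 30 -110 -20 370 -1.4; 30 -110 -20 370 -1.4; 30 -110 -20 370 -1.4; 30 -110 -20 370 -1.4; 30 -110 -20 370 -1.4; 30 -110 -20 370 -1.4; 30 -110 -20 370 -1.4")

```text
time_s: 36.2
position: [0.4674, 0.025, 0.455]
tcp_rot: [[-0.405, 0.9, 0.16], [0.83, 0.435, -0.35], [-0.385, -0.009, -0.923]]
force: [0.2, -0.2, -1.6]
opening: 0.505
grasp_force: 30.0
```

>>> drive_tool(deltas="30 30 -10 0 -1.7; 30 30 -10 0 -1.7; 30 60 -20 0 -1.7; 30 100 -30 0 -1.7; 30 150 -30 0 -1.7; 30 200 -30 0 -1.7; 30 200 -30 0 -1.7; 30 200 -30 0 -1.7; 30 200 -30 0 -1.7; 30 200 -30 0 -1.7; 30 200 -30 0 -1.7; 30 200 -30 0 -1.7")

```text
time_s: 37.4
position: [0.669, -0.0061, 0.4541]
tcp_rot: [[0.872, 0.316, -0.373], [0.293, -0.949, -0.118], [-0.391, -0.007, -0.92]]
force: [0.5, 0.2, -1.2]
opening: 0.501
grasp_force: 30.0
```

```bash
python3 -c "
from rig import bot
s=bot.read_state();print(s['joint_positions'].round(1),s['position'],s['tcp_rot'],s['opening'])"
```

```text
[ -6.   38.7  34.7 -11.3 127.3  60.3] [ 0.66904592 -0.00610968  0.45405494] [[ 0.87215353  0.31612446 -0.37338123]
 [ 0.2934603  -0.94869275 -0.1177417 ]
 [-0.3914451  -0.00688373 -0.92017571]] 0.5010797858210008
```

>>> drive_tool(deltas="30 30 0 -10 -0.3; 30 55 0 -20 -0.3; 30 75 0 -25 -0.3; 30 90 0 -25 -0.3")

```text
time_s: 37.8
position: [0.7529, -0.0061, 0.4228]
tcp_rot: [[0.921, 0.026, -0.389], [0.026, -1.0, -0.005], [-0.389, -0.006, -0.921]]
force: [-0.1, -0.3, -1.8]
opening: 0.503
grasp_force: 30.0
```

```bash
python3 -c "
from rig import bot
s=bot.read_state();R=s['tcp_rot'];print(s['joint_positions'].round(1),s['position'],R,'up',-R[:,2]*.978+R[:,0]*.207)"
```

```text
[ -7.6  51.8  12.6  -4.9 138.2  77.9] [ 0.7529113  -0.00609549  0.42278027] [[ 0.92078592  0.02578994 -0.38921482]
 [ 0.02595939 -0.99965135 -0.00482486]
 [-0.38920355 -0.00566111 -0.92113438]] up [0.57125478 0.01009231 0.82030429]
```

Already at the straight-arm limit, with the orientation clean. Tilting back now.

>>> drive_tool(deltas="30 3000 0 1100 0")

```text
time_s: 37.9
position: [0.7597, -0.0053, 0.4201]
tcp_rot: [[0.93, 0.027, -0.366], [0.027, -1.0, -0.006], [-0.366, -0.005, -0.931]]
force: [-0.4, 0.1, -1.2]
opening: 0.503
grasp_force: 30.0
```

>>> drive_tool(deltas="30 3000 0 1100 0")

```text
time_s: 38.0
position: [0.7668, -0.0047, 0.4197]
tcp_rot: [[0.941, 0.028, -0.338], [0.027, -1.0, -0.006], [-0.338, -0.003, -0.941]]
force: [0.4, 0.8, -1.1]
opening: 0.508
grasp_force: 30.0
```

>>> drive_tool(deltas="30 3000 0 1100 0")

```text
time_s: 38.1
position: [0.7743, -0.0043, 0.4187]
tcp_rot: [[0.95, 0.029, -0.311], [0.028, -1.0, -0.007], [-0.311, -0.002, -0.951]]
force: [-0.6, -0.7, -0.9]
opening: 0.505
grasp_force: 30.0
```

>>> drive_tool(deltas="30 3000 0 1200 0")

```text
time_s: 38.2
position: [0.7816, -0.0042, 0.4175]
tcp_rot: [[0.958, 0.029, -0.285], [0.028, -1.0, -0.007], [-0.285, -0.001, -0.958]]
force: [0.2, 0.3, 0.2]
opening: 0.503
grasp_force: 30.0
```

>>> drive_tool(deltas="30 3000 0 1200 0")

```text
time_s: 38.3
position: [0.789, -0.0041, 0.4163]
tcp_rot: [[0.965, 0.029, -0.259], [0.028, -1.0, -0.008], [-0.259, 0.0, -0.966]]
force: [0.2, 0.2, -1.0]
opening: 0.506
grasp_force: 30.0
```

>>> drive_tool(deltas="30 3000 0 1300 0")

```text
time_s: 38.4
position: [0.7962, -0.0041, 0.4156]
tcp_rot: [[0.972, 0.03, -0.234], [0.029, -1.0, -0.008], [-0.234, 0.001, -0.972]]
force: [0.7, -0.1, -1.0]
opening: 0.5
grasp_force: 30.0
```

>>> drive_tool(deltas="30 3000 0 1300 0")

```text
time_s: 38.5
position: [0.8035, -0.0042, 0.4155]
tcp_rot: [[0.978, 0.03, -0.207], [0.029, -1.0, -0.008], [-0.207, 0.002, -0.978]]
force: [0.2, 0.1, -1.3]
opening: 0.504
grasp_force: 30.0
```

>>> drive_tool(deltas="30 3000 0 1300 0")

```text
time_s: 38.6
position: [0.811, -0.0041, 0.4153]
tcp_rot: [[0.983, 0.03, -0.18], [0.029, -1.0, -0.008], [-0.18, 0.003, -0.984]]
force: [-0.6, 0.2, -0.9]
opening: 0.503
grasp_force: 30.0
```

>>> drive_tool(deltas="30 3000 0 1300 0")

```text
time_s: 38.7
position: [0.8188, -0.0041, 0.4151]
tcp_rot: [[0.988, 0.03, -0.153], [0.029, -1.0, -0.008], [-0.153, 0.004, -0.988]]
force: [0.4, -0.2, -1.4]
opening: 0.505
grasp_force: 30.0
```

>>> drive_tool(deltas="30 3000 0 1300 0")

```text
time_s: 38.8
position: [0.8268, -0.004, 0.415]
tcp_rot: [[0.992, 0.03, -0.125], [0.029, -1.0, -0.009], [-0.125, 0.005, -0.992]]
force: [-0.5, 0.1, -1.1]
opening: 0.502
grasp_force: 30.0
```

>>> drive_tool(deltas="30 3000 0 1300 0")

```text
time_s: 38.9
position: [0.835, -0.004, 0.4151]
tcp_rot: [[0.995, 0.03, -0.096], [0.029, -1.0, -0.009], [-0.096, 0.006, -0.995]]
force: [-0.1, -0.1, -0.7]
opening: 0.503
grasp_force: 30.0
```

>>> drive_tool(deltas="30 3000 0 1300 0")

```text
time_s: 39.0
position: [0.8434, -0.0039, 0.4153]
tcp_rot: [[0.997, 0.03, -0.067], [0.03, -1.0, -0.009], [-0.067, 0.007, -0.998]]
force: [-0.5, 0.1, -0.6]
opening: 0.51
grasp_force: 30.0
```

>>> drive_tool(deltas="30 3000 0 1400 0")

```text
time_s: 39.1
position: [0.8513, -0.0039, 0.4165]
tcp_rot: [[0.999, 0.03, -0.038], [0.03, -1.0, -0.009], [-0.038, 0.008, -0.999]]
force: [-0.5, 0.2, -1.0]
opening: 0.502
grasp_force: 30.0
```

>>> drive_tool(deltas="30 3000 0 1400 0")

```text
time_s: 39.2
position: [0.8596, -0.0039, 0.4183]
tcp_rot: [[1.0, 0.03, -0.008], [0.03, -0.999, -0.009], [-0.008, 0.009, -1.0]]
force: [-0.0, 0.5, -1.3]
opening: 0.506
grasp_force: 30.0
```

>>> drive_tool(deltas="30 3000 0 1400 0")

```text
time_s: 39.3
position: [0.868, -0.0038, 0.4201]
tcp_rot: [[0.999, 0.03, 0.023], [0.031, -0.999, -0.01], [0.022, 0.01, -1.0]]
force: [-0.7, -0.3, -0.8]
opening: 0.505
grasp_force: 30.0
```

>>> drive_tool(deltas="30 3000 0 1500 0")

```text
time_s: 39.4
position: [0.876, -0.0037, 0.4226]
tcp_rot: [[0.998, 0.03, 0.053], [0.031, -0.999, -0.01], [0.053, 0.011, -0.999]]
force: [0.4, 0.3, -1.0]
opening: 0.5
grasp_force: 30.0
```

```bash
python3 -c "
from rig import bot
s=bot.read_state();R=s['tcp_rot'];print(s['joint_positions'].round(1),s['position'],R,'up',-R[:,2]*.978+R[:,0]*.207)"
```

```text
[ -7.5  50.3  12.6  -0.2 114.1  80.7] [ 0.87603285 -0.00374514  0.42257198] [[ 0.99814044  0.03036286  0.05285607]
 [ 0.03091397 -0.99947556 -0.00964037]
 [ 0.05253564  0.01125644 -0.99855561]] up [0.15492183 0.01582748 0.98746226]
```

>>> drive_tool(deltas="30 3000 0 1500 0")

```text
time_s: 39.5
position: [0.8842, -0.0037, 0.4256]
tcp_rot: [[0.996, 0.03, 0.084], [0.031, -0.999, -0.01], [0.083, 0.012, -0.996]]
force: [-0.7, -0.2, -0.1]
opening: 0.51
grasp_force: 30.0
```

>>> drive_tool(deltas="30 3000 0 1500 0")

```text
time_s: 39.6
position: [0.8927, -0.0037, 0.4285]
tcp_rot: [[0.993, 0.03, 0.115], [0.032, -0.999, -0.01], [0.114, 0.014, -0.993]]
force: [-0.4, 0.1, -1.7]
opening: 0.504
grasp_force: 30.0
```

>>> drive_tool(deltas="30 3000 0 1500 0")

```text
time_s: 39.7
position: [0.9013, -0.0037, 0.4313]
tcp_rot: [[0.989, 0.03, 0.146], [0.032, -0.999, -0.01], [0.145, 0.015, -0.989]]
force: [0.9, -0.4, -0.4]
opening: 0.505
grasp_force: 30.0
```

>>> drive_tool(deltas="30 3000 0 1500 0")

```text
time_s: 39.8
position: [0.9101, -0.0037, 0.434]
tcp_rot: [[0.984, 0.03, 0.177], [0.032, -0.999, -0.01], [0.176, 0.016, -0.984]]
force: [0.6, -0.2, -1.0]
opening: 0.504
grasp_force: 30.0
```

>>> drive_tool(deltas="30 3000 0 1500 0")

```text
time_s: 39.9
position: [0.919, -0.0037, 0.4368]
tcp_rot: [[0.978, 0.03, 0.208], [0.032, -0.999, -0.01], [0.207, 0.017, -0.978]]
force: [0.3, -0.3, -1.0]
opening: 0.502
grasp_force: 30.0
```

>>> drive_tool(deltas="30 -510 238 0 0; 30 -510 238 0 0; 30 -510 238 0 0; 30 -510 238 0 0; 30 -510 238 0 0; 30 -510 238 0 0; 30 -510 238 0 0; 30 -510 238 0 0; 30 -510 238 0 0; 30 -510 238 0 0; 30 -510 238 0 0; 30 -510 238 0 0")

```text
time_s: 41.1
position: [0.4044, 0.2356, 0.4372]
tcp_rot: [[0.978, 0.032, 0.206], [0.035, -0.999, -0.008], [0.205, 0.015, -0.979]]
force: [0.7, -0.7, -0.4]
opening: 0.501
grasp_force: 30.0
```

>>> drive_tool(deltas="30 0 0 -280 0; 30 0 0 -280 0; 30 0 0 -280 0; 30 0 0 -280 0; 30 0 0 -280 0; 30 0 0 -280 0; 30 0 0 -280 0; 30 0 0 -280 0")

```text
time_s: 41.9
position: [0.4092, 0.2347, 0.1571]
tcp_rot: [[0.978, 0.03, 0.206], [0.032, -0.999, -0.01], [0.206, 0.016, -0.978]]
force: [0.4, -0.4, -0.4]
opening: 0.504
grasp_force: 30.0
```

```bash
python3 -c "
from rig import bot
s=bot.read_state();R=s['tcp_rot'];print(s['joint_positions'].round(1),s['position'],R,'up',-R[:,2]*.978+R[:,0]*.207)"
```

```text
[ 19.1  22.  114.8  -8.3  32.4 113.9] [0.40921843 0.23469353 0.15713629] [[ 0.97804686  0.02965146  0.20626469]
 [ 0.0323767  -0.99942721 -0.00984879]
 [ 0.20585452  0.01631075 -0.97844667]] up [7.28831929e-04 1.63340921e-02 9.99532724e-01]
```

>>> drive_tool(deltas="30 0 0 -50 0; 30 0 0 -85 0; 30 0 0 -98 0; 30 0 0 -103 0; 30 0 0 -106 0; 30 0 0 -108 0; 30 0 0 -108 0")

```text
time_s: 42.6
position: [0.4094, 0.2347, 0.0497]
tcp_rot: [[0.978, 0.03, 0.208], [0.032, -0.999, -0.009], [0.207, 0.016, -0.978]]
force: [0.1, -0.3, -2.8]
opening: 0.503
grasp_force: 30.0
```

>>> drive_tool(deltas="30 0 0 -1.5 0; 30 0 0 -3 0; 30 0 0 -3 0")

```text
time_s: 42.9
position: [0.4084, 0.2344, 0.0456]
tcp_rot: [[0.978, 0.03, 0.205], [0.032, -0.999, -0.01], [0.205, 0.017, -0.979]]
force: [0.5, -0.1, -1.3]
opening: 0.503
grasp_force: 30.0
```

>>> drive_tool(deltas="30 0 0 -1.5 0; 30 0 0 -2.5 0; 30 0 0 -2.5 0")

```text
time_s: 43.2
position: [0.4085, 0.2343, 0.0444]
tcp_rot: [[0.978, 0.03, 0.207], [0.032, -0.999, -0.01], [0.207, 0.016, -0.978]]
force: [-2.5, -1.8, 15.8]
opening: 0.508
grasp_force: 30.0
```

>>> drive_tool(deltas="46 0 0 0 0; 55 0 0 0 0; 66 0 0 0 0; 66 0 0 0 0; 66 -10 0 48 0; 66 -21 0 98 0; 66 -40 -50 200 0; 66 -40 -100 250 0; 66 -40 -200 250 0; 66 -40 -250 250 0; 66 -40 -300 250 0; 66 -40 -300 250 0")

```text
time_s: 44.4
position: [0.369, -0.0087, 0.2815]
tcp_rot: [[0.978, 0.031, 0.206], [0.034, -0.999, -0.011], [0.206, 0.017, -0.978]]
force: [1.9, -0.1, -0.4]
opening: 0.762
grasp_force: 0.0
```

```bash
python3 - <<'E'
from h import *
import cv2
s=bot.read_state();print(s['time_s'],s['position'])
a=imaging.capture("scene")[90:290,130:350,::-1];b=imaging.capture("top")[150:350,100:320,::-1]
o=np.hstack([a,b]);o=cv2.resize(o,None,fx=1.8,fy=1.8,interpolation=cv2.INTER_CUBIC)
cv2.imwrite("pics/a7.png",np.clip(255*(o/255.)**.6,0,255).astype('u1'))
E
```

```text
44.4 [ 0.36897347 -0.00870519  0.28150696]
```

View pics/a7.png

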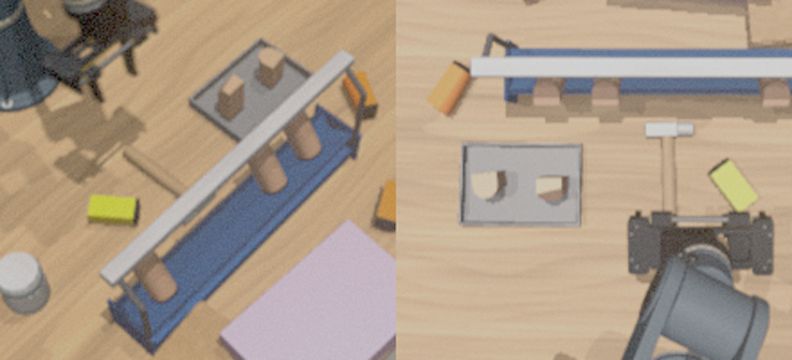

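Both faulty heels stand upright in the tray: the short one at (485,185) and the chipped one, with its broken corner, at (550,188) in the right half. The three sound heels are still in the rack, and the tin and hammer have not moved. Handing in.

```bash
python3 -c "
from rig import bot
print(bot.hand_in())"
```

```text
the job is handed in; nothing more can be done
None
```

I handed the job in at about 44 s: the short and the chipped heel both stand upright in the reject tray, set down gently, and the three sound heels, the tin and the hammer were left in place. One brief 83 N wrist-force reading, under the 120 N limit, came in free space as a joint hit its stop.

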